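Clear the mallet, sound the anchor hole and set the matching dowel

ROBOT

A 6-joint arm with a two-finger parallel gripper is mounted at the origin on the work surface. World frame = base frame: x ahead of the robot, y to its left, z up, the work surface at z = 0. Lengths are in mm, angles in rad, forces in N, time in s.
With the tool pointing down it reaches from about 400 to 925 mm from the base axis. Payload 12.5 kg.
Tool frame: the origin (TCP) lies between the finger pads; the fingertips stand 11 mm ahead of it and the grasp point (between the pads) lies 8 mm behind it; y points along the fingers, x is the direction in which the jaws open and shut, and the axes are right-handed (so a half turn about y gives the same grasp; the last joint's range is limited). The gripper opens to 95 mm and grips with 3 to 60 N. Pads are 20 mm wide; open, the fingers measure 119 mm over their backs; the gripper's body (75 mm by 180 mm) begins 59 mm behind the grasp point.
Start: joints at [-1.366, 0.491, 1.559, -0, 1.092, -0.106], TCP at [191.161, -595.066, 225.661] pointing down, gripper open.
Joint ranges: [-3.1, 3.1], [-0.84, 2.19], [0.05, 2.79], [-1.13, 4.28], [0.06, 2.93], [-2.69, 2.69]. Speed limits (rad/s): [2.22, 2.22, 2.79, 3.14, 3.14, 3.14].

INTERFACE

Orientations are given as [roll, pitch, yaw] about the fixed x, y, z axes, in that order (R = Rz(yaw) Ry(pitch) Rx(roll)).
In Python, from cell import env gives the robot as it stands.
- The arm moves only by the tool jog_arm, never from a script. Its argument "series" is a list of rows, each an object of numbers: "dx", "dy", "dz": the shift along the world's x, y, z in m; "rx", "ry", "rz": the turn, a rotation vector about the world's x, y, z in degrees; "gripper": the opening, from 0 (shut) to 1 (fully open). A call has 1 to 12 rows; each row shifts and turns the commanded pose from where the row before left it; what a row does not reach is not made up. A row lasts 1/10 s, in which the tool goes at most 50 mm and 8.59 degrees, less where a joint would pass 70% of its speed; a pose out of reach is approached as far as the arm can. A call is refused whole if a number of a shift passes 0.05 or a number of a turn 8.59, either way. A call with a gripper value outside its range is refused whole. The fingers move at their own pace and stop on an object; the grip force is fixed at half the most. Time passes only in rows, so rows that do not move let the fingers close. It gives the time, the measured TCP pose, the force and the opening at its end, in the units of the state.
- env.state(): the state, without advancing time (a new reading comes with each control period).
- env.read_camera(name): name is "side" or "top"; returns the picture (420x560x3 uint8, red, green, blue); there is no depth.
- env.camera_info(name): a dict with "camera_matrix" (3x3 intrinsics, pixels), "R" (3x3) and "t" (3): a world point X has camera coordinates R X + t. Camera axes: x right, y down, z forward; pixel columns grow to the right and rows downward; lengths in mm; the calibration is good to about 2 mm. A picture is of the moment at which its call begins. camera_info takes no time and is no camera call.
- env.job_done(): hands the job in, once; it reports no verdict.
The state is a dict: "t": time; "joints": joint angles; "qvel": joint speeds; "tau": joint torques, N m; "eef_pos": TCP position; "tcp_rot": TCP orientation; "ft_force": force on the tool from outside, world axes, zero at the start; "moment": the same for the moment, N m; "opening": opening from 0.0 (shut) to 1.0 (fully open).
Only numpy, scipy, OpenCV 4.12 (cv2) and the standard library are available. Lean on these libraries where they do the work, as an engineer would, in place of code of your own. Each camera call takes 0.05 s, during which the arm holds its last target.

TASK

The mallet is in the way on the anchor hole of the stone: lift it off and stand it upright on the black mat. Then sound the hole's depth with the orange-headed gauge rod, put the rod back in the wooden rack, and stand in the hole, on its bottom, the one dowel that leaves 30 mm sticking out. Leave the other dowels in the rack, and don't tip the mallet over or disturb the hammer, chip box or whetstone.

Things in the scene. Friction and masses are not known exactly. Their poses are not given: they have to be found in the camera images.
- stone: pale grey dressed stone, fixed, 200 (x) x 150 (y) x 80 mm high; origin: centre of its underside. A small brick-red whetstone (25 x 55 x 14 mm) lies loose on its top near the -x edge and is to be left alone.
- hole (a point): centre of the mouth of the blind round anchor hole in the stone's top face (80 mm above the table), 25 mm to +x and 10 mm to +y of the stone's centre; vertical, 15 mm wide, mouth chamfered 2 mm, flat rigid bottom. Its depth is 30, 45 or 60 mm, different from job to job and not given by any pose. At the start the mallet's head hides it.
- mallet: carver's mallet standing upright on its dark round steel head (64 mm wide, 52 mm high) on the stone over the hole, about 0.45 to 0.7 kg; origin: centre of the head's underside, z towards the handle end, 160 mm high in all.
- mallet_handle (a point): middle of the mallet's dark wooden handle (round, 26 mm wide, 108 mm long), 106 mm above the head's underside; axes as the mallet.
- mat: black rubber mat, fixed, 160 x 160 x 6 mm; origin: centre of its underside. On the left or the right of the stone.
- rack: light wooden rack, fixed, 210 (x) x 60 (y) x 45 mm high, on the other side of the stone; origin: centre of its underside. A row of four vertical holes along its x axis, 30 mm deep, 14 mm wide for the gauge rod and 15 mm for the dowels, mouths chamfered 2 mm, at x = -80 (gauge rod), -10, 35 and 80 mm (the three dowels, in any order).
- rack_hole0 (a point): centre of the mouth of the gauge rod's hole in the rack's top face (45 mm above the table); axes as the rack.
- rod_head (a point): centre of the gauge rod's orange square head, 16 x 16 x 35 mm high, sides along its x and y; the rod is upright in the rack, 60 g, steel shaft 10 mm wide and showing 95 mm below the head (total 130 mm; the head covers the shaft's top 5 mm). This point is 112.5 mm above the tip.
- rod_tip (a point): lower end of the gauge rod's shaft (chamfered to 6 mm wide); z points up the rod.
- dowel_short: the 60 mm dowel's  origin at the centre of its foot, z up its length.
- dowel_medium: the 75 mm dowel's  origin at the centre of its foot, z up its length.
- dowel_long: the 90 mm dowel's  origin at the centre of its foot, z up its length.
- short_center (a point): half-way up the short steel dowel with the yellow upper end: round, 12 mm wide, 60 mm long, chamfered foot, 50 g, top 26 mm yellow; upright in the rack, 30 mm of it standing out; z up its length.
- short_top (a point): centre of the top face of the short (yellow) dowel, 30 mm above its centre.
- medium_center (a point): half-way up the medium steel dowel with the blue upper end: round, 12 mm wide, 75 mm long, chamfered foot, 50 g, top 26 mm blue; upright in the rack, 45 mm of it standing out; z up its length.
- medium_top (a point): centre of the top face of the medium (blue) dowel, 37.5 mm above its centre.
- long_center (a point): half-way up the long steel dowel with the red upper end: round, 12 mm wide, 90 mm long, chamfered foot, 50 g, top 26 mm red; upright in the rack, 60 mm of it standing out; z up its length.
- long_top (a point): centre of the top face of the long (red) dowel, 45 mm above its centre.
- hammer: square-headed steel hammer standing on its head beyond the stone (50 x 50 mm, 155 mm high); bystander; origin: centre of its underside.
- chip_box: open wooden box of stone chips beyond the stone, 110 x 110 x 50 mm; bystander; origin: centre of its underside.
- whetstone: brick-red whetstone on the stone's top, 25 x 55 x 14 mm; bystander; origin: centre of its underside.
- rod: the gauge rod's  origin at the tip of its shaft, z up the rod.
Mind the look-alikes: they are no part of the job. What is shaped like the mallet but green is not meant.

How it is judged (in metres and radians):
On the way, in this order (a step that is already met when the one before it is completed fails the run):
1. the mallet stands upright on the black mat, let go (x of mallet in the frame of mat between -0.065 and 0.065 m and y of mallet in the frame of mat between -0.065 and 0.065 m and z of mallet in the frame of mat below 0.012 m and angle between mallet's own z axis and vertical below 0.15 rad and linear speed of mallet below 0.03 m/s and contact force between mallet and the fingers below 0.2 N), for 0.2 s.
2. the hole is sounded: the gauge rod's tip is in it, at least 26 mm below the mouth (z of rod_tip in the frame of hole below -0.026 m and horizontal distance between rod_tip and hole below 0.009 m), for 0.15 s.
3. the gauge rod is upright in a rack hole again, let go (x of rod_tip in the frame of rack between -0.115 and 0.115 m and y of rod_tip in the frame of rack between -0.03 and 0.03 m and z of rod_tip in the frame of rack between 0.009 and 0.022 m and angle between rod_tip's own z axis and vertical below 0.25 rad and contact force between rod and the fingers below 0.2 N), for 0.1 s.
At the end, for the whole second after the job is handed in: The mallet stands upright on the mat (its centre within 65 mm of the mat's centre along each side); the gauge rod is upright in a rack hole; one dowel stands in the stone's hole at rest with 30 +- 5 mm sticking out; the other two dowels are upright and fully down in rack holes (x of mallet in the frame of mat between -0.065 and 0.065 m and y of mallet in the frame of mat between -0.065 and 0.065 m and z of mallet in the frame of mat below 0.012 m and angle between mallet's own z axis and vertical below 0.15 rad and linear speed of mallet below 0.03 m/s and x of rod_tip in the frame of rack between -0.115 and 0.115 m and y of rod_tip in the frame of rack between -0.03 and 0.03 m and z of rod_tip in the frame of rack between 0.009 and 0.022 m and angle between rod_tip's own z axis and vertical below 0.25 rad and ((z of short_top in the frame of hole between 0.025 and 0.035 m and horizontal distance between short_center and hole below 0.008 m and angle between short_center's own z axis and vertical below 0.2 rad and linear speed of dowel_short below 0.02 m/s and x of medium_center in the frame of rack between -0.115 and 0.115 m and y of medium_center in the frame of rack between -0.03 and 0.03 m and z of medium_center in the frame of rack between 0.0465 and 0.0585 m and angle between each of medium_center, long_center's own z axis and vertical below 0.25 rad and x of long_center in the frame of rack between -0.115 and 0.115 m and y of long_center in the frame of rack between -0.03 and 0.03 m and z of long_center in the frame of rack between 0.054 and 0.066 m) or (z of medium_top in the frame of hole between 0.025 and 0.035 m and horizontal distance between medium_center and hole below 0.008 m and angle between medium_center's own z axis and vertical below 0.2 rad and linear speed of dowel_medium below 0.02 m/s and x of short_center in the frame of rack between -0.115 and 0.115 m and y of short_center in the frame of rack between -0.03 and 0.03 m and z of short_center in the frame of rack between 0.039 and 0.051 m and angle between each of short_center, long_center's own z axis and vertical below 0.25 rad and x of long_center in the frame of rack between -0.115 and 0.115 m and y of long_center in the frame of rack between -0.03 and 0.03 m and z of long_center in the frame of rack between 0.054 and 0.066 m) or (z of long_top in the frame of hole between 0.025 and 0.035 m and horizontal distance between long_center and hole below 0.008 m and angle between long_center's own z axis and vertical below 0.2 rad and linear speed of dowel_long below 0.02 m/s and x of short_center in the frame of rack between -0.115 and 0.115 m and y of short_center in the frame of rack between -0.03 and 0.03 m and z of short_center in the frame of rack between 0.039 and 0.051 m and angle between each of short_center, medium_center's own z axis and vertical below 0.25 rad and x of medium_center in the frame of rack between -0.115 and 0.115 m and y of medium_center in the frame of rack between -0.03 and 0.03 m and z of medium_center in the frame of rack between 0.0465 and 0.0585 m))); the robot touches nothing.
It fails at once if the mallet is tipped over (angle between mallet's own z axis and vertical above 0.8 rad).
It fails at once if the hammer is moved by more than 20 mm (distance of hammer from where it was at the start of the episode above 0.02 m).
It fails at once if the chip box is moved by more than 20 mm (distance of chip_box from where it was at the start of the episode above 0.02 m).
It fails at once if the whetstone is moved by more than 20 mm (distance of whetstone from where it was at the start of the episode above 0.02 m).
It also fails if it takes over 72 s, if anything falls off the work surface, if the arm or the gripper's body presses on something with over 40 N, if the wrist force passes 120 N, or if a joint passes its speed limit or range.

## Working session

There is one attempt and no reset: what is moved stays moved. The work goes in short steps, Python scripts to look and compute and a tool call to move; the robot and the scene stay as the last step left them, time stands still between calls to the robot, and variables do not carry over. Pictures are saved under pics/ and viewed, and the job is handed in when it is done.

Besides the shell and the picture viewer there is one more tool, called after "Emit:" as a command line: name --argument value ..., lists and objects as JSON in quotes. jog_arm: Moves the arm, as the interface text tells. Its arguments: {"type":"object","properties":{"series":{"type":"array"}},"required":["series"]}

```bash
ls; mkdir -p pics; python3 - <<'E'
from cell import env
import cv2
print(env.state())
for n in("side","top"):
    im=env.read_camera(n); cv2.imwrite(f"pics/{n}0.png",im[:,:,::-1]); print(n,env.camera_info(n))
E
```

```text
pics
{'t': 0.0, 'joints': array([-1.36561452e+00,  4.91561631e-01,  1.55946155e+00, -9.24820973e-06,
        1.09170954e+00, -1.05571118e-01]), 'qvel': array([-1.34922993e-03, -3.36812840e-04, -4.11029921e-04, -2.31998220e-05,
        2.09377772e-04,  1.52739792e-04]), 'tau': array([-3.00335400e-03, -6.12652159e+01, -2.58190155e+01,  6.91776141e-02,
        4.82102029e-02, -1.13347062e-04]), 'eef_pos': array([ 191.09726528, -594.8163119 ,  225.05629247]), 'tcp_rot': array([-1.57068435e+00,  1.13458713e-03, -1.26003907e+00]), 'ft_force': array([0.54956119, 0.07298106, 0.39022925]), 'moment': array([-0.02354452, -0.01122627,  0.05723109]), 'opening': 1.0000775994730025}
side {'camera_matrix': array([[481.89745238,   0.        , 276.6472648 ],
       [  0.        , 481.89745238, 212.82831487],
       [  0.        ,   0.        ,   1.        ]]), 'R': array([[ 0.89955755, -0.43645741,  0.01735364],
       [-0.31815371, -0.68191509, -0.6586122 ],
       [ 0.29928988,  0.58693845, -0.75228241]]), 't': array([-519.5747927 ,  255.80045908,  776.11279178])}
top {'camera_matrix': array([[542.41351052,   0.        , 280.26581388],
       [  0.        , 542.41351052, 205.37211235],
       [  0.        ,   0.        ,   1.        ]]), 'R': array([[ 0.01840775, -0.9998252 , -0.003274  ],
       [-0.98501046, -0.01757309, -0.17159717],
       [ 0.17150964,  0.00638364, -0.98516176]]), 't': array([ -10.31399856,  592.09830541, 1091.56373945])}
```

View pics/side0.png

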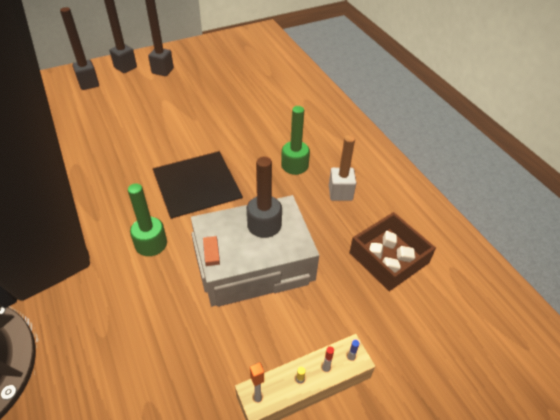

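View pics/top0.png

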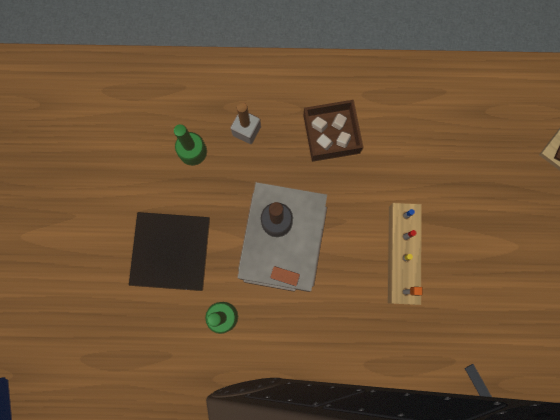

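```bash
cat > h.py <<'E'
import numpy as np, cv2
from cell import env
def cam(n):
    c=env.camera_info(n); return np.array(c["camera_matrix"]),np.array(c["R"]),np.array(c["t"])
def ray(n,u,v):
    K,R,t=cam(n); d=R.T@np.linalg.solve(K,[u,v,1.]); return -R.T@t, d/np.linalg.norm(d)
def onz(n,u,v,z):
    o,d=ray(n,u,v); return o+d*(z-o[2])/d[2]
def proj(n,X):
    K,R,t=cam(n); p=K@(R@np.array(X,float)+t); return p[:2]/p[2]
def tri(p1,p2): # side px, top px
    A=[];b=[]
    o1,d1=ray("side",*p1);o2,d2=ray("top",*p2)
    s=np.linalg.lstsq(np.c_[d1,-d2],o2-o1,rcond=None)[0]
    a=o1+s[0]*d1;c=o2+s[1]*d2
    return (a+c)/2,np.linalg.norm(a-c)
def hsv(im): return cv2.cvtColor(im,cv2.COLOR_RGB2HSV)
def blobs(m,mn=15):
    n,l,s,c=cv2.connectedComponentsWithStats(m.astype(np.uint8)); 
    return [(s[i].tolist(),c[i].round(1).tolist()) for i in range(1,n) if s[i][4]>=mn]
def crop(n,x,y,w,h,k,fn,im=None):
    im=env.read_camera(n) if im is None else im
    cv2.imwrite(fn,cv2.resize(im[y:y+h,x:x+w],None,fx=k,fy=k,interpolation=cv2.INTER_CUBIC))
E
python3 - <<'E'
from h import *
for n in("side","top"):
    im=cv2.imread(f"pics/{n}0.png"); H=cv2.cvtColor(im,cv2.COLOR_BGR2HSV).astype(int); h,s,v=H[...,0],H[...,1],H[...,2]
    roi=np.zeros(h.shape,bool)
    if n=="side": roi[330:420,230:390]=1
    else: roi[195:310,385:435]=1
    for nm,m in dict(orange=(h>=4)&(h<=11)&(s>200)&(v>120),yel=(h>22)&(h<33)&(s>190),blue=(h>105)&(h<130)&(s>130),red=((h<3)|(h>174))&(s>180)).items():
        print(n,nm,blobs(m&roi,4))
im=cv2.imread("pics/top0.png"); crop("top",385,195,50,115,5,"pics/c1.png",im)
crop("top",225,170,120,130,5,"pics/c2.png",im)
im=cv2.imread("pics/side0.png"); crop("side",230,330,150,90,5,"pics/c3.png",im)
crop("side",180,150,150,150,4,"pics/c4.png",im)
E
```

```text
side orange []
side yel []
side blue [([353, 341, 5, 6, 25], [355.0, 343.4])]
side red []
top orange [([414, 287, 8, 8, 52], [417.2, 290.2])]
top yel [([408, 254, 4, 4, 6], [409.7, 255.5])]
top blue [([407, 210, 7, 6, 29], [410.0, 212.2])]
top red [([409, 230, 7, 6, 28], [411.7, 232.9])]
```

View pics/c1.png

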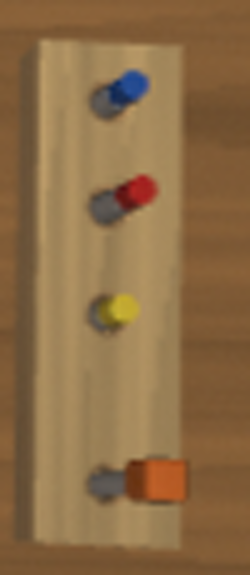

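View pics/c2.png

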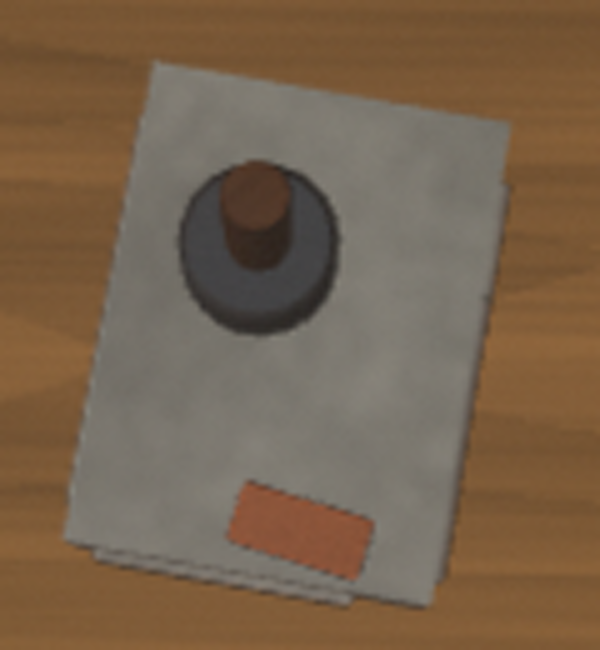

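View pics/c3.png

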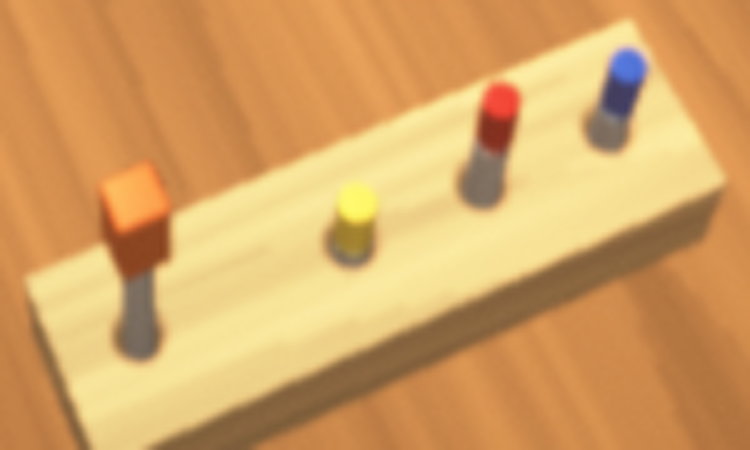

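View pics/c4.png

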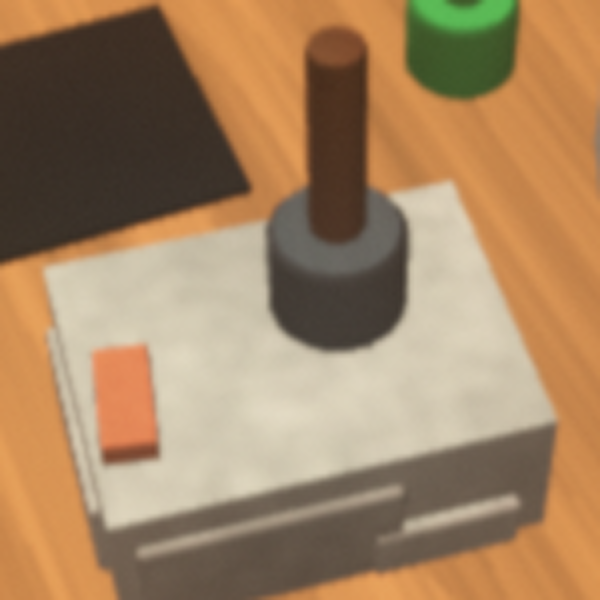

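```bash
python3 - <<'E'
from h import *
np.set_printoptions(precision=1,suppress=True)
c=lambda p,o,k:(np.array(p)+.5)/k-.5+np.array(o)
R=[230,330];T=[385,195]
for nm,s,t,z in [("orange",(135,197),(163,480),167.5-22.5+17.5+0,),("yel",(357,203),(126,308),75),("red",(500,102),(142,189),105),("blue",(628,66),(134,85),90)]:
    ps=c(s,R,5);pt=c(t,T,5);print(nm,*tri(ps,pt),"side",onz("side",*ps,z),"top",onz("top",*pt,z),z)
for nm,o,k,L,z in [("stone",(225,170),5,[(155,62),(510,123),(432,605),(65,540)],80),("rack",T,5,[(40,40),(183,45),(181,548),(35,541)],45)]:
    P=np.array([onz("top",*c(p,o,k),z) for p in L]);print(nm,P,P.mean(0),np.linalg.norm(np.diff(P[[0,1,2,3,0]],axis=0),axis=1))
P=np.array([onz("side",*c(p,(180,150),4),80) for p in [(45,268),(452,182),(555,422),(107,527)]]);print("stone side",P,P.mean(0))
# mallet: handle top z=240
pt=c((258,196),(225,170),5);ps=c((336,46),(180,150),4);print("mallet",tri(ps,pt),onz("top",*pt,240),onz("side",*ps,240))
ps=c((337,233),(180,150),4);print("head top side",onz("side",*ps,132));pt=c((259,240),(225,170),5);print("head top",onz("top",*pt,132))
im=cv2.imread("pics/top0.png");H=cv2.cvtColor(im,cv2.COLOR_BGR2HSV)
m=(im.max(2)<35).astype(np.uint8);m[:200]=0;m[300:]=0;m[:,:100]=0;m[:,220:]=0
cn=max(cv2.findContours(m,0,1)[0],key=cv2.contourArea);r=cv2.minAreaRect(cn);print(r);print("mat",onz("top",*r[0],6))
B=cv2.boxPoints(r);print(np.array([onz("top",*b,6) for b in B]))
for nm,z in("green",0),:
    h=H[...,0].astype(int);m=((h>45)&(h<80)&(H[...,1]>120))
    for s,cc in blobs(m,50): print("green",s,cc,onz("top",*cc,40))
E
```

```text
orange [ 418.2 -261.3  141.1] 0.3196804240476023 side [ 414.9 -269.9  162.5] top [ 417.6 -256.   162.5] 162.5
yel [ 488.  -264.5   73.8] 0.4154326313509837 side [ 487.5 -264.9   75. ] top [ 488.1 -264.2   75. ] 75
red [ 533.1 -265.4  101.6] 0.6136929535214322 side [ 531.7 -266.5  105. ] top [ 533.  -264.7  105. ] 105
blue [ 577.9 -266.7   87.7] 0.4382989573348579 side [ 577.3 -267.5   90. ] top [ 577.4 -266.    90. ] 90
stone [[635.3  52.2  80. ]
 [612.2 -94.8  80. ]
 [415.5 -64.3  80. ]
 [438.5  83.1  80. ]] [525.4  -6.   80. ] [148.7 199.1 149.3 199.2]
rack [[ 603.5 -237.4   45. ]
 [ 602.4 -297.9   45. ]
 [ 392.6 -291.6   45. ]
 [ 394.4 -231.8   45. ]] [ 498.2 -264.7   45. ] [ 60.5 209.8  59.8 209.2]
stone side [[438.9  82.7  80. ]
 [635.7  51.7  80. ]
 [610.8 -95.6  80. ]
 [415.1 -63.3  80. ]] [525.1  -6.1  80. ]
mallet (array([553.1,   6.2, 239.4]), np.float64(0.1732971522845564)) [553.1   6.2 240. ] [552.8   5.7 240. ]
head top side [551.6   3.  132. ]
head top [553.8   7.  132. ]Traceback (most recent call last):
  File "<stdin>", line 15, in <module>
ValueError: max() iterable argument is empty
```

```bash
python3 - <<'E'
from h import *
np.set_printoptions(precision=1,suppress=True)
im=cv2.imread("pics/top0.png");H=cv2.cvtColor(im,cv2.COLOR_BGR2HSV);print(im[250,170])
m=(im.max(2)<45).astype(np.uint8);m[:200]=0;m[300:]=0;m[:,:100]=0;m[:,220:]=0
cn=max(cv2.findContours(m,0,1)[0],key=cv2.contourArea);r=cv2.minAreaRect(cn);print(r);print("mat",onz("top",*r[0],6))
print(np.array([onz("top",*b,6) for b in cv2.boxPoints(r)]))
h=H[...,0].astype(int);m=((h>45)&(h<80)&(H[...,1]>120))
for s,cc in blobs(m,50): print("green",s,cc,onz("top",*cc,40))
print(tri((139,189),(214,320)),tri((297,112),(180,130)), "hammer",tri((348,142),(242,106)))
E
```

```text
[30 35 39]
((168.61000061035156, 250.38755798339844), (72.73543548583984, 72.95677947998047), 5.079607963562012)
mat [497.  240.2   6. ]
[[424.6 320.8   6. ]
 [582.3 317.1   6. ]
 [570.9 157.9   6. ]
 [413.9 165.2   6. ]]
green [174, 125, 29, 37, 521] [187.4, 144.8] [724.  204.5  40. ]
green [206, 303, 27, 30, 357] [218.9, 317.3] [358.5 122.3  40. ]
(array([361.2, 117.6, 153.9]), np.float64(8.037453469374007)) (array([720.6, 200.6, 149.8]), np.float64(3.2967904474469467)) hammer (array([773.3,  81. , 143.4]), np.float64(5.993277793112987))
```

Emit:
jog_arm --series '[{"dx": 0.026,"dy": 0.04,"dz": 0.04,"rz": -5},{"dx": 0.026,"dy": 0.04,"dz": 0.04,"rz": -5},{"dx": 0.026,"dy": 0.043,"dz": 0.02,"rz": -5},{"dx": 0.026,"dy": 0.043,"rz": -4.4}]'

```text
$.series[0]: bad value
```

Emit:
jog_arm --series '[{"dx": 0.026,"dy": 0.04,"dz": 0.04,"rx": 0.0,"ry": 0.0,"rz": -5.0,"gripper": 1.0}]'

```text
t: 0.2
eef_pos: [210.3, -563.5, 253.7]
tcp_rot: [-1.571, 0.007, -1.351]
ft_force: [0.6, 0.4, 0.7]
opening: 1.0
```

Emit:
jog_arm --series '[{"dx": 0.022,"dy": 0.036,"dz": 0.02,"rx": 0.0,"ry": 0.0,"rz": -5.0,"gripper": 1.0},{"dx": 0.022,"dy": 0.036,"dz": 0.02,"rx": 0.0,"ry": 0.0,"rz": -5.0,"gripper": 1.0},{"dx": 0.022,"dy": 0.036,"dz": 0.01,"rx": 0.0,"ry": 0.0,"rz": -4.4,"gripper": 1.0},{"dx": 0.022,"dy": 0.036,"dz": 0.0,"rx": 0.0,"ry": 0.0,"rz": 0.0,"gripper": 1.0},{"dx": 0.022,"dy": 0.036,"dz": 0.0,"rx": 0.0,"ry": 0.0,"rz": 0.0,"gripper": 1.0},{"dx": 0.022,"dy": 0.036,"dz": 0.0,"rx": 0.0,"ry": 0.0,"rz": 0.0,"gripper": 1.0},{"dx": 0.022,"dy": 0.036,"dz": 0.0,"rx": 0.0,"ry": 0.0,"rz": 0.0,"gripper": 1.0},{"dx": 0.022,"dy": 0.036,"dz": 0.0,"rx": 0.0,"ry": 0.0,"rz": 0.0,"gripper": 1.0},{"dx": 0.022,"dy": 0.036,"dz": 0.0,"rx": 0.0,"ry": 0.0,"rz": 0.0,"gripper": 1.0},{"dx": 0.022,"dy": 0.036,"dz": 0.0,"rx": 0.0,"ry": 0.0,"rz": 0.0,"gripper": 1.0}]'

```text
t: 1.2
eef_pos: [432.6, -201.3, 307.7]
tcp_rot: [-1.571, -0.0, -1.599]
ft_force: [0.6, -0.6, 0.6]
opening: 1.0
```

Emit:
jog_arm --series '[{"dx": 0.022,"dy": 0.037,"dz": 0.0,"rx": 0.0,"ry": 0.0,"rz": 0.0,"gripper": 1.0},{"dx": 0.022,"dy": 0.037,"dz": 0.0,"rx": 0.0,"ry": 0.0,"rz": 0.0,"gripper": 1.0},{"dx": 0.022,"dy": 0.037,"dz": 0.0,"rx": 0.0,"ry": 0.0,"rz": 0.0,"gripper": 1.0},{"dx": 0.022,"dy": 0.037,"dz": 0.0,"rx": 0.0,"ry": 0.0,"rz": 0.0,"gripper": 1.0},{"dx": 0.022,"dy": 0.037,"dz": 0.0,"rx": 0.0,"ry": 0.0,"rz": 0.0,"gripper": 1.0},{"dx": 0.006,"dy": 0.016,"dz": 0.0,"rx": 0.0,"ry": 0.0,"rz": 0.0,"gripper": 1.0},{"dx": 0.0,"dy": 0.0,"dz": 0.0,"rx": 0.0,"ry": 0.0,"rz": 0.0,"gripper": 1.0},{"dx": 0.0,"dy": 0.0,"dz": 0.0,"rx": 0.0,"ry": 0.0,"rz": 0.0,"gripper": 1.0},{"dx": 0.0,"dy": 0.0,"dz": 0.0,"rx": 0.0,"ry": 0.0,"rz": 0.0,"gripper": 1.0}]'

```text
t: 2.1
eef_pos: [547.7, -2.8, 307.7]
tcp_rot: [-1.571, -0.0, -1.599]
ft_force: [0.2, -0.0, 0.1]
opening: 1.0
```

Emit:
jog_arm --series '[{"dx": 0.0054,"dy": 0.0085,"dz": -0.03,"rx": 0.0,"ry": 0.0,"rz": 0.0,"gripper": 1.0},{"dx": 0.0,"dy": 0.0,"dz": -0.03,"rx": 0.0,"ry": 0.0,"rz": 0.0,"gripper": 1.0},{"dx": 0.0,"dy": 0.0,"dz": -0.03,"rx": 0.0,"ry": 0.0,"rz": 0.0,"gripper": 1.0},{"dx": 0.0,"dy": 0.0,"dz": -0.025,"rx": 0.0,"ry": 0.0,"rz": 0.0,"gripper": 1.0},{"dx": 0.0,"dy": 0.0,"dz": -0.01,"rx": 0.0,"ry": 0.0,"rz": 0.0,"gripper": 1.0},{"dx": 0.0,"dy": 0.0,"dz": 0.0,"rx": 0.0,"ry": 0.0,"rz": 0.0,"gripper": 1.0},{"dx": 0.0,"dy": 0.0,"dz": 0.0,"rx": 0.0,"ry": 0.0,"rz": 0.0,"gripper": 1.0}]'

```text
t: 2.8
eef_pos: [553.9, 6.1, 183.8]
tcp_rot: [-1.569, -0.0, -1.599]
ft_force: [-0.3, 1.3, 0.4]
opening: 1.001
```

```bash
python3 - <<'E'
from h import *
im=env.read_camera("side")[:,:,::-1]; crop("side",140,60,260,260,2.3,"pics/s1.png",im)
im=env.read_camera("top")[:,:,::-1]; cv2.imwrite("pics/t1.png",im)
print(env.state()["eef_pos"])
E
```

```text
[553.96918275   6.29882605 184.10566175]
```

View pics/s1.png

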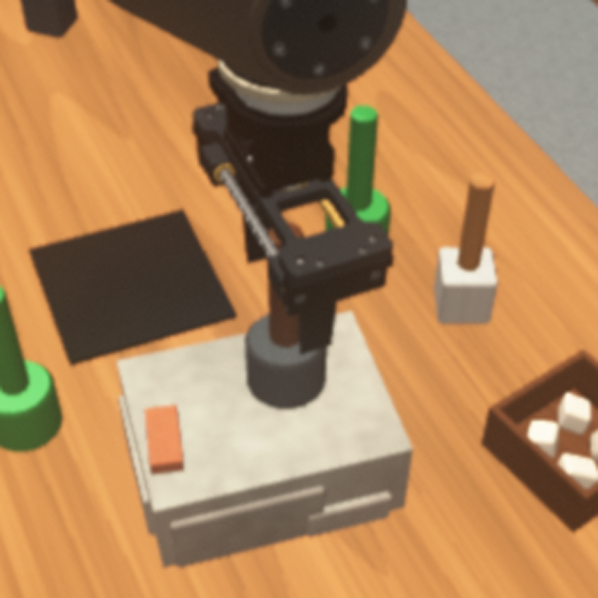

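View pics/t1.png

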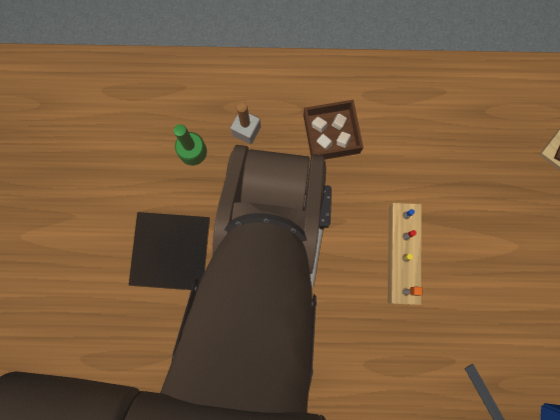

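Emit:
jog_arm --series '[{"dx": 0.0,"dy": 0.0,"dz": 0.0,"rx": 0.0,"ry": 0.0,"rz": 0.0,"gripper": 0.0},{"dx": 0.0,"dy": 0.0,"dz": 0.0,"rx": 0.0,"ry": 0.0,"rz": 0.0,"gripper": 0.0},{"dx": 0.0,"dy": 0.0,"dz": 0.0,"rx": 0.0,"ry": 0.0,"rz": 0.0,"gripper": 0.0},{"dx": 0.0,"dy": 0.0,"dz": 0.0,"rx": 0.0,"ry": 0.0,"rz": 0.0,"gripper": 0.0},{"dx": 0.0,"dy": 0.0,"dz": 0.0,"rx": 0.0,"ry": 0.0,"rz": 0.0,"gripper": 0.0},{"dx": 0.0,"dy": 0.0,"dz": 0.0,"rx": 0.0,"ry": 0.0,"rz": 0.0,"gripper": 0.0},{"dx": 0.0,"dy": 0.0,"dz": 0.0,"rx": 0.0,"ry": 0.0,"rz": 0.0,"gripper": 0.0},{"dx": 0.0,"dy": 0.0,"dz": 0.0,"rx": 0.0,"ry": 0.0,"rz": 0.0,"gripper": 0.0}]'

```text
t: 3.7
eef_pos: [553.4, 6.6, 182.8]
tcp_rot: [-1.571, -0.0, -1.599]
ft_force: [-0.3, -0.2, 0.4]
opening: 0.389
```

Emit:
jog_arm --series '[{"dx": 0.0,"dy": 0.0,"dz": 0.0,"rx": 0.0,"ry": 0.0,"rz": 0.0,"gripper": 0.0},{"dx": 0.0,"dy": 0.0,"dz": 0.0,"rx": 0.0,"ry": 0.0,"rz": 0.0,"gripper": 0.0},{"dx": 0.0,"dy": 0.0,"dz": 0.0,"rx": 0.0,"ry": 0.0,"rz": 0.0,"gripper": 0.0},{"dx": 0.0,"dy": 0.0,"dz": 0.0,"rx": 0.0,"ry": 0.0,"rz": 0.0,"gripper": 0.0}]'

```text
t: 4.1
eef_pos: [553.3, 6.6, 182.6]
tcp_rot: [-1.571, 0.0, -1.599]
ft_force: [-0.3, 0.8, -1.2]
opening: 0.268
```

Emit:
jog_arm --series '[{"dx": 0.0,"dy": 0.0,"dz": 0.01,"rx": 0.0,"ry": 0.0,"rz": 0.0,"gripper": 0.0},{"dx": 0.0,"dy": 0.0,"dz": 0.02,"rx": 0.0,"ry": 0.0,"rz": 0.0,"gripper": 0.0},{"dx": 0.0,"dy": 0.0,"dz": 0.02,"rx": 0.0,"ry": 0.0,"rz": 0.0,"gripper": 0.0},{"dx": -0.005,"dy": 0.02,"dz": 0.0,"rx": 0.0,"ry": 0.0,"rz": 0.0,"gripper": 0.0},{"dx": -0.006,"dy": 0.026,"dz": 0.0,"rx": 0.0,"ry": 0.0,"rz": 0.0,"gripper": 0.0},{"dx": -0.006,"dy": 0.026,"dz": 0.0,"rx": 0.0,"ry": 0.0,"rz": 0.0,"gripper": 0.0},{"dx": -0.007,"dy": 0.03,"dz": 0.0,"rx": 0.0,"ry": 0.0,"rz": 0.0,"gripper": 0.0},{"dx": -0.008,"dy": 0.03,"dz": 0.0,"rx": 0.0,"ry": 0.0,"rz": 0.0,"gripper": 0.0},{"dx": -0.008,"dy": 0.03,"dz": 0.0,"rx": 0.0,"ry": 0.0,"rz": 0.0,"gripper": 0.0},{"dx": -0.008,"dy": 0.03,"dz": 0.0,"rx": 0.0,"ry": 0.0,"rz": 0.0,"gripper": 0.0},{"dx": -0.006,"dy": 0.023,"dz": 0.0,"rx": 0.0,"ry": 0.0,"rz": 0.0,"gripper": 0.0},{"dx": -0.004,"dy": 0.015,"dz": 0.0,"rx": 0.0,"ry": 0.0,"rz": 0.0,"gripper": 0.0}]'

```text
t: 5.3
eef_pos: [494.8, 238.0, 233.2]
tcp_rot: [-1.571, -0.0, -1.597]
ft_force: [0.0, -0.6, -4.0]
opening: 0.269
```

```bash
python3 - <<'E'
from h import *
im=env.read_camera("side")[:,:,::-1]; crop("side",80,40,300,260,2,"pics/s2.png",im)
im=env.read_camera("top")[:,:,::-1]; cv2.imwrite("pics/t2.png",im)
print(env.state()["eef_pos"],env.state()["ft_force"])
E
```

```text
[494.94796309 237.82837389 233.01783964] [ 0.11843309 -0.3476713  -3.49088953]
```

View pics/s2.png

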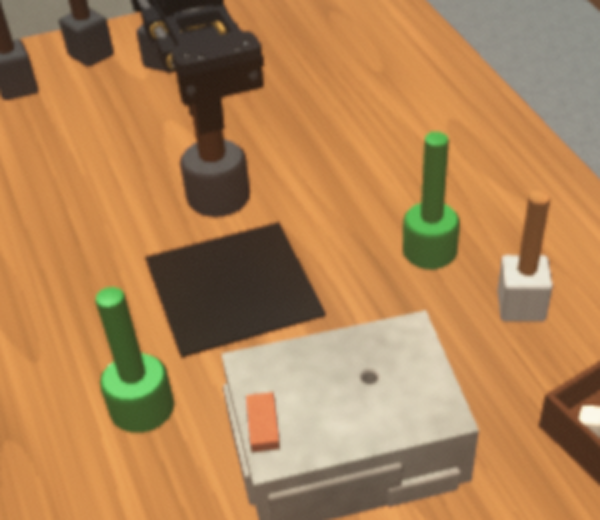

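View pics/t2.png

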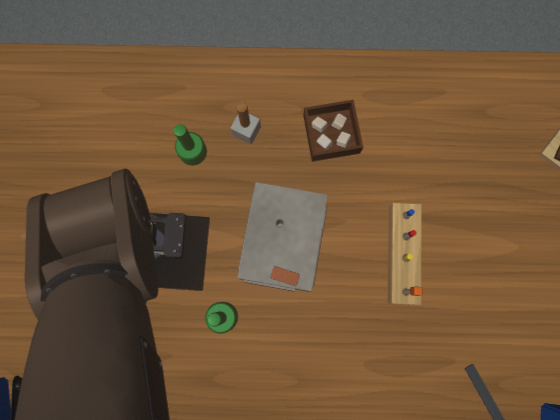

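Emit:
jog_arm --series '[{"dx": 0.0,"dy": 0.0,"dz": -0.025,"rx": 0.0,"ry": 0.0,"rz": 0.0,"gripper": 0.0},{"dx": 0.0,"dy": 0.0,"dz": -0.03,"rx": 0.0,"ry": 0.0,"rz": 0.0,"gripper": 0.0},{"dx": 0.0,"dy": 0.0,"dz": -0.03,"rx": 0.0,"ry": 0.0,"rz": 0.0,"gripper": 0.0},{"dx": 0.0,"dy": 0.0,"dz": -0.02,"rx": 0.0,"ry": 0.0,"rz": 0.0,"gripper": 0.0},{"dx": 0.0,"dy": 0.0,"dz": -0.01,"rx": 0.0,"ry": 0.0,"rz": 0.0,"gripper": 0.0},{"dx": 0.0,"dy": 0.0,"dz": -0.005,"rx": 0.0,"ry": 0.0,"rz": 0.0,"gripper": 0.0},{"dx": 0.0,"dy": 0.0,"dz": 0.0,"rx": 0.0,"ry": 0.0,"rz": 0.0,"gripper": 0.0},{"dx": 0.0,"dy": 0.0,"dz": 0.0,"rx": 0.0,"ry": 0.0,"rz": 0.0,"gripper": 0.0}]'

```text
t: 6.2
eef_pos: [496.0, 236.5, 113.7]
tcp_rot: [-1.569, 0.0, -1.599]
ft_force: [-0.3, 0.9, -4.0]
opening: 0.268
```

```bash
python3 - <<'E'
from h import *
np.set_printoptions(precision=1,suppress=True)
for n,f,k in ("side","s",1),("top","t2.png",1):
    if n=="top":
        im=cv2.imread("pics/t2.png");x,y=280,223
    else:
        im=env.read_camera("side")[:,:,::-1];x,y=264,228
        crop("side",80,40,300,260,2,"pics/s3.png",im)
    r=9;p=im[y-r:y+r+1,x-r:x+r+1].astype(int).sum(2);print(p[::2,::2])
    bg=np.median(p);w=np.clip(bg-60-p,0,None);w[w<0]=0
    Y,X=np.mgrid[y-r:y+r+1,x-r:x+r+1];u,v=(X*w).sum()/w.sum(),(Y*w).sum()/w.sum()
    print(n,u,v,onz(n,u,v,80),onz(n,u,v,76))
E
```

```text
[[570 579 576 566 557 558 564 571 567 570]
 [565 577 582 568 561 564 565 573 570 567]
 [569 574 573 562 550 558 576 584 583 577]
 [571 570 566 494 430 445 523 591 595 585]
 [571 570 525 355 301 313 368 544 596 593]
 [578 579 539 330 290 301 315 526 599 601]
 [588 584 570 485 378 370 458 576 598 604]
 [593 588 573 565 559 574 596 604 605 607]
 [594 588 577 576 586 603 611 610 603 601]
 [593 589 580 585 599 612 614 608 601 600]]
side 263.9986671513389 228.2830485883921 [550.2  -0.3  80. ] [551.6   2.7  76. ]
[[356 354 355 357 360 359 364 373 370 372]
 [351 350 356 363 369 365 372 373 373 377]
 [345 349 357 365 342 361 367 369 373 375]
 [344 346 351 252 179 221 356 370 372 374]
 [354 351 330 172 187 223 278 352 373 375]
 [357 354 326 217 364 376 303 367 375 379]
 [354 356 352 301 350 340 337 356 367 380]
 [353 356 357 352 355 356 351 351 368 372]
 [352 350 351 358 359 361 356 353 360 366]
 [353 347 347 355 363 367 369 366 359 363]]
top 278.6846578835529 221.64428389290268 [553.4   2.8  80. ] [554.    2.9  76. ]
```

View pics/s3.png

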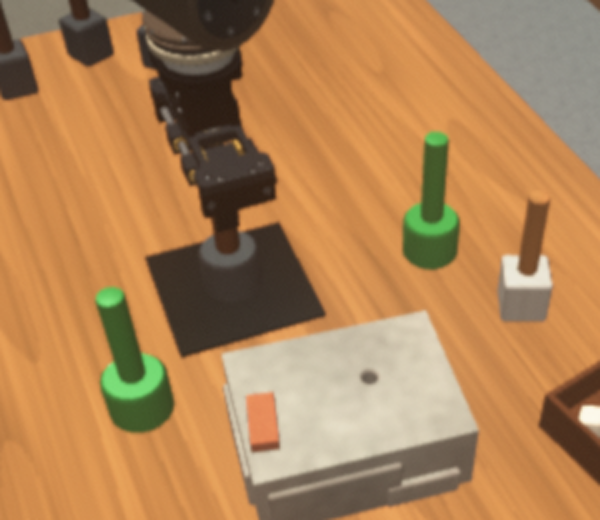

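Emit:
jog_arm --series '[{"dx": 0.0,"dy": 0.0,"dz": -0.002,"rx": 0.0,"ry": 0.0,"rz": 0.0,"gripper": 0.0},{"dx": 0.0,"dy": 0.0,"dz": -0.002,"rx": 0.0,"ry": 0.0,"rz": 0.0,"gripper": 0.0},{"dx": 0.0,"dy": 0.0,"dz": 0.0,"rx": 0.0,"ry": 0.0,"rz": 0.0,"gripper": 0.0}]'

```text
t: 6.55
eef_pos: [495.4, 236.6, 108.7]
tcp_rot: [-1.571, -0.0, -1.599]
ft_force: [0.0, -0.2, -4.3]
opening: 0.27
```

```bash
python3 - <<'E'
from h import *
im=cv2.imread("pics/t2.png"); crop("top",265,208,30,30,18,"pics/c5.png",im)
E
```

```text
(no output)
```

View pics/c5.png

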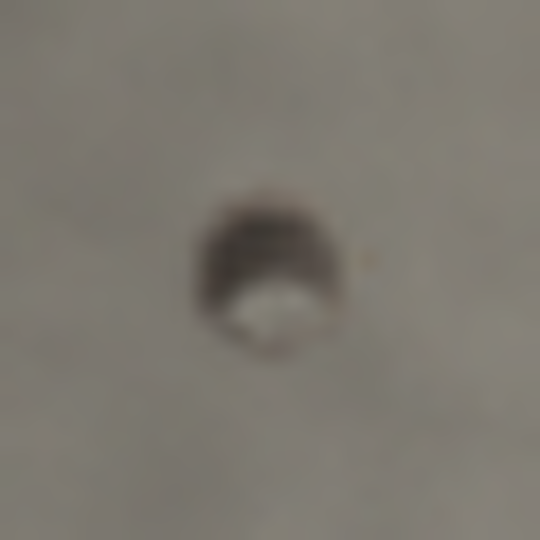

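Emit:
jog_arm --series '[{"dx": 0.0,"dy": 0.0,"dz": -0.001,"rx": 0.0,"ry": 0.0,"rz": 0.0,"gripper": 0.0},{"dx": 0.0,"dy": 0.0,"dz": 0.0,"rx": 0.0,"ry": 0.0,"rz": 0.0,"gripper": 0.0}]'

```text
t: 6.75
eef_pos: [495.5, 236.7, 108.6]
tcp_rot: [-1.57, 0.0, -1.598]
ft_force: [-2.5, 0.6, 5.9]
opening: 0.267
```

Contact with the mat. Release.

Emit:
jog_arm --series '[{"dx": 0.0,"dy": 0.0,"dz": 0.0,"rx": 0.0,"ry": 0.0,"rz": 0.0,"gripper": 1.0},{"dx": 0.0,"dy": 0.0,"dz": 0.0,"rx": 0.0,"ry": 0.0,"rz": 0.0,"gripper": 1.0},{"dx": 0.0,"dy": 0.0,"dz": 0.0,"rx": 0.0,"ry": 0.0,"rz": 0.0,"gripper": 1.0},{"dx": 0.0,"dy": 0.0,"dz": 0.0,"rx": 0.0,"ry": 0.0,"rz": 0.0,"gripper": 1.0},{"dx": 0.0,"dy": 0.0,"dz": 0.0,"rx": 0.0,"ry": 0.0,"rz": 0.0,"gripper": 1.0},{"dx": 0.0,"dy": 0.0,"dz": 0.0,"rx": 0.0,"ry": 0.0,"rz": 0.0,"gripper": 1.0},{"dx": 0.0,"dy": 0.0,"dz": 0.0,"rx": 0.0,"ry": 0.0,"rz": 0.0,"gripper": 1.0},{"dx": 0.0,"dy": 0.0,"dz": 0.02,"rx": 0.0,"ry": 0.0,"rz": 0.0,"gripper": 1.0},{"dx": 0.0,"dy": 0.0,"dz": 0.03,"rx": 0.0,"ry": 0.0,"rz": 0.0,"gripper": 1.0},{"dx": 0.0,"dy": 0.0,"dz": 0.035,"rx": 0.0,"ry": 0.0,"rz": 0.0,"gripper": 1.0},{"dx": 0.0,"dy": 0.0,"dz": 0.035,"rx": 0.0,"ry": 0.0,"rz": 0.0,"gripper": 1.0}]'

```text
t: 7.85
eef_pos: [495.2, 236.5, 229.0]
tcp_rot: [-1.571, -0.0, -1.599]
ft_force: [0.8, 0.5, 0.8]
opening: 0.998
```

```bash
python3 - <<'E'
from h import *
im=env.read_camera("side")[:,:,::-1]; crop("side",80,40,300,260,2,"pics/s4.png",im)
print(env.state()["eef_pos"],env.state()["opening"])
E
```

```text
[496.98379142 237.15409154 234.55723562] 0.9979991029441155
```

View pics/s4.png

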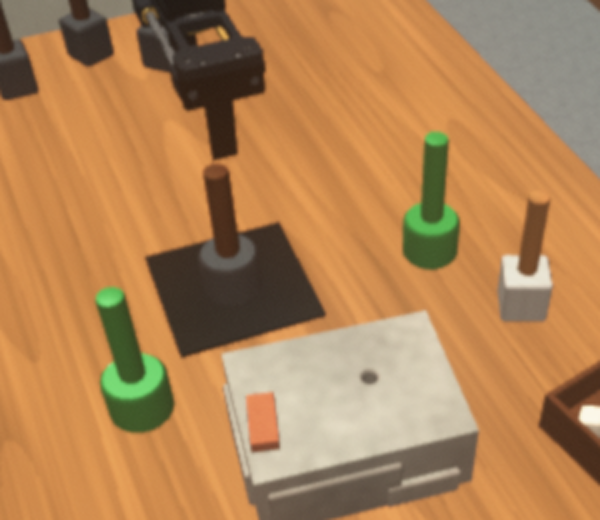

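Emit:
jog_arm --series '[{"dx": 0.0,"dy": -0.036,"dz": 0.0,"rx": 0.0,"ry": 0.0,"rz": 0.0,"gripper": 1.0},{"dx": -0.006,"dy": -0.036,"dz": 0.0,"rx": 0.0,"ry": 0.0,"rz": 0.0,"gripper": 1.0},{"dx": -0.006,"dy": -0.036,"dz": 0.0,"rx": 0.0,"ry": 0.0,"rz": 0.0,"gripper": 1.0},{"dx": -0.006,"dy": -0.036,"dz": 0.0,"rx": 0.0,"ry": 0.0,"rz": 0.0,"gripper": 1.0},{"dx": -0.006,"dy": -0.036,"dz": 0.0,"rx": 0.0,"ry": 0.0,"rz": 0.0,"gripper": 1.0},{"dx": -0.006,"dy": -0.036,"dz": 0.0,"rx": 0.0,"ry": 0.0,"rz": 0.0,"gripper": 1.0},{"dx": -0.006,"dy": -0.036,"dz": 0.0,"rx": 0.0,"ry": 0.0,"rz": 0.0,"gripper": 1.0},{"dx": -0.006,"dy": -0.036,"dz": 0.0,"rx": 0.0,"ry": 0.0,"rz": 0.0,"gripper": 1.0},{"dx": -0.006,"dy": -0.036,"dz": 0.0,"rx": 0.0,"ry": 0.0,"rz": 0.0,"gripper": 1.0},{"dx": -0.006,"dy": -0.036,"dz": 0.0,"rx": 0.0,"ry": 0.0,"rz": 0.0,"gripper": 1.0},{"dx": -0.006,"dy": -0.036,"dz": 0.0,"rx": 0.0,"ry": 0.0,"rz": 0.0,"gripper": 1.0},{"dx": -0.006,"dy": -0.036,"dz": 0.0,"rx": 0.0,"ry": 0.0,"rz": 0.0,"gripper": 1.0}]'

```text
t: 9.1
eef_pos: [429.0, -196.9, 227.8]
tcp_rot: [-1.571, -0.0, -1.599]
ft_force: [1.2, -0.6, -0.1]
opening: 1.0
```

Emit:
jog_arm --series '[{"dx": -0.006,"dy": -0.036,"dz": 0.0,"rx": 0.0,"ry": 0.0,"rz": 0.0,"gripper": 1.0},{"dx": -0.005,"dy": -0.031,"dz": 0.0,"rx": 0.0,"ry": 0.0,"rz": 0.0,"gripper": 1.0},{"dx": 0.0,"dy": 0.0,"dz": 0.0,"rx": 0.0,"ry": 0.0,"rz": 0.0,"gripper": 1.0},{"dx": 0.0,"dy": 0.0,"dz": 0.0,"rx": 0.0,"ry": 0.0,"rz": 0.0,"gripper": 1.0},{"dx": 0.0,"dy": 0.0,"dz": 0.0,"rx": 0.0,"ry": 0.0,"rz": 0.0,"gripper": 1.0}]'

```text
t: 9.6
eef_pos: [418.4, -261.6, 227.7]
tcp_rot: [-1.571, 0.0, -1.598]
ft_force: [-0.7, 0.5, -0.6]
opening: 0.997
```

Emit:
jog_arm --series '[{"dx": 0.0,"dy": -0.0003,"dz": -0.03,"rx": 0.0,"ry": 0.0,"rz": 0.0,"gripper": 1.0},{"dx": 0.0,"dy": 0.0,"dz": -0.03,"rx": 0.0,"ry": 0.0,"rz": 0.0,"gripper": 1.0},{"dx": 0.0,"dy": 0.0,"dz": -0.03,"rx": 0.0,"ry": 0.0,"rz": 0.0,"gripper": 1.0},{"dx": 0.0,"dy": 0.0,"dz": -0.018,"rx": 0.0,"ry": 0.0,"rz": 0.0,"gripper": 1.0},{"dx": 0.0,"dy": 0.0,"dz": 0.0,"rx": 0.0,"ry": 0.0,"rz": 0.0,"gripper": 0.4},{"dx": 0.0,"dy": 0.0,"dz": 0.0,"rx": 0.0,"ry": 0.0,"rz": 0.0,"gripper": 0.4},{"dx": 0.0,"dy": 0.0,"dz": 0.0,"rx": 0.0,"ry": 0.0,"rz": 0.0,"gripper": 0.4},{"dx": 0.0,"dy": 0.0,"dz": 0.0,"rx": 0.0,"ry": 0.0,"rz": 0.0,"gripper": 0.4},{"dx": 0.0,"dy": 0.0,"dz": 0.0,"rx": 0.0,"ry": 0.0,"rz": 0.0,"gripper": 0.4},{"dx": 0.0,"dy": 0.0,"dz": 0.0,"rx": 0.0,"ry": 0.0,"rz": 0.0,"gripper": 0.4}]'

```text
t: 10.6
eef_pos: [418.5, -262.8, 120.2]
tcp_rot: [-1.57, -0.001, -1.599]
ft_force: [0.3, 0.2, -0.1]
opening: 0.555
```

```bash
python3 - <<'E'
from h import *
im=env.read_camera("side")[:,:,::-1]; crop("side",200,240,200,180,3,"pics/s5.png",im)
print(env.state()["eef_pos"],env.state()["opening"])
E
```

```text
[ 418.48427681 -262.82104377  120.10032809] 0.5095308219162924
```

View pics/s5.png

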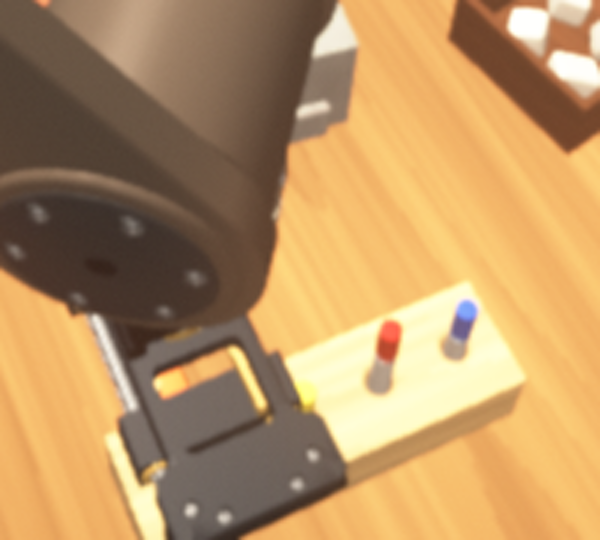

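The orange head shows between the fingers (~172,380 in the crop), centred enough; close on it.

Emit:
jog_arm --series '[{"dx": 0.0,"dy": 0.0,"dz": 0.0,"rx": 0.0,"ry": 0.0,"rz": 0.0,"gripper": 0.0},{"dx": 0.0,"dy": 0.0,"dz": 0.0,"rx": 0.0,"ry": 0.0,"rz": 0.0,"gripper": 0.0},{"dx": 0.0,"dy": 0.0,"dz": 0.0,"rx": 0.0,"ry": 0.0,"rz": 0.0,"gripper": 0.0},{"dx": 0.0,"dy": 0.0,"dz": 0.0,"rx": 0.0,"ry": 0.0,"rz": 0.0,"gripper": 0.0},{"dx": 0.0,"dy": 0.0,"dz": 0.0,"rx": 0.0,"ry": 0.0,"rz": 0.0,"gripper": 0.0},{"dx": 0.0,"dy": 0.0,"dz": 0.0,"rx": 0.0,"ry": 0.0,"rz": 0.0,"gripper": 0.0},{"dx": 0.0,"dy": 0.0,"dz": 0.0,"rx": 0.0,"ry": 0.0,"rz": 0.0,"gripper": 0.0}]'

```text
t: 11.35
eef_pos: [418.4, -262.7, 119.8]
tcp_rot: [-1.571, -0.0, -1.599]
ft_force: [0.3, 0.5, -0.9]
opening: 0.169
```

Emit:
jog_arm --series '[{"dx": 0.0,"dy": 0.0,"dz": 0.015,"rx": 0.0,"ry": 0.0,"rz": 0.0,"gripper": 0.0},{"dx": 0.0,"dy": 0.0,"dz": 0.03,"rx": 0.0,"ry": 0.0,"rz": 0.0,"gripper": 0.0},{"dx": 0.0,"dy": 0.0,"dz": 0.03,"rx": 0.0,"ry": 0.0,"rz": 0.0,"gripper": 0.0},{"dx": 0.0,"dy": 0.0,"dz": 0.03,"rx": 0.0,"ry": 0.0,"rz": 0.0,"gripper": 0.0},{"dx": 0.015,"dy": 0.03,"dz": 0.0,"rx": 0.0,"ry": 0.0,"rz": 0.0,"gripper": 0.0},{"dx": 0.018,"dy": 0.035,"dz": 0.0,"rx": 0.0,"ry": 0.0,"rz": 0.0,"gripper": 0.0},{"dx": 0.018,"dy": 0.035,"dz": 0.0,"rx": 0.0,"ry": 0.0,"rz": 0.0,"gripper": 0.0},{"dx": 0.018,"dy": 0.035,"dz": 0.0,"rx": 0.0,"ry": 0.0,"rz": 0.0,"gripper": 0.0},{"dx": 0.018,"dy": 0.035,"dz": 0.0,"rx": 0.0,"ry": 0.0,"rz": 0.0,"gripper": 0.0},{"dx": 0.018,"dy": 0.035,"dz": 0.0,"rx": 0.0,"ry": 0.0,"rz": 0.0,"gripper": 0.0},{"dx": 0.016,"dy": 0.033,"dz": 0.0,"rx": 0.0,"ry": 0.0,"rz": 0.0,"gripper": 0.0},{"dx": 0.012,"dy": 0.025,"dz": 0.0,"rx": 0.0,"ry": 0.0,"rz": 0.0,"gripper": 0.0}]'

```text
t: 12.55
eef_pos: [552.0, 2.3, 224.7]
tcp_rot: [-1.571, 0.0, -1.598]
ft_force: [1.4, 0.1, -0.6]
opening: 0.168
```

```bash
python3 - <<'E'
from h import *
np.set_printoptions(precision=1,suppress=True)
im=env.read_camera("side")[:,:,::-1]; crop("side",190,120,160,160,4,"pics/s6.png",im)
s=env.state();p=s["eef_pos"];print(p,s["ft_force"],s["opening"])
print("tip pred crop px",(proj("side",p-[0,0,104.8])-[190,120])*4,"hole",(proj("side",[551.4,0.3,80])-[190,120])*4)
E
```

```text
[553.1   4.6 224.6] [-0.9  2.1 -1.7] 0.16727355722600218
tip pred crop px [297.1 366.2] hole [297.8 431.4]
```

View pics/s6.png

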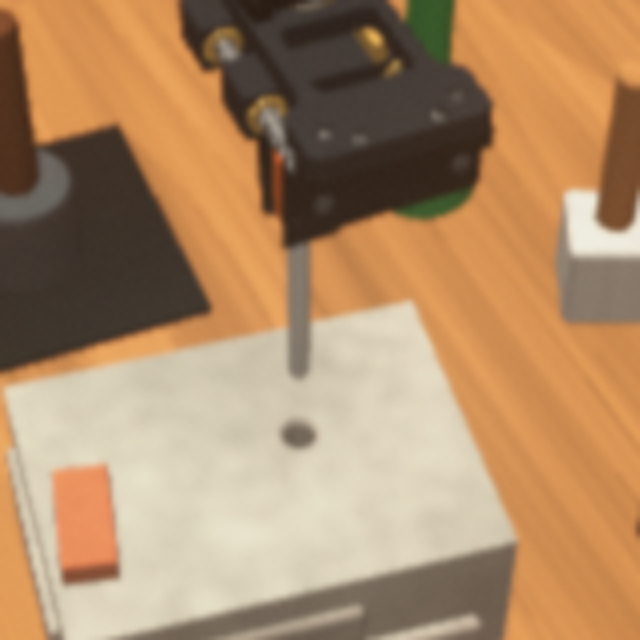

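Emit:
jog_arm --series '[{"dx": -0.001,"dy": -0.003,"dz": 0.0,"rx": 0.0,"ry": 0.0,"rz": 0.0,"gripper": 0.0},{"dx": 0.0,"dy": 0.0,"dz": 0.0,"rx": 0.0,"ry": 0.0,"rz": 0.0,"gripper": 0.0},{"dx": 0.0,"dy": 0.0,"dz": 0.0,"rx": 0.0,"ry": 0.0,"rz": 0.0,"gripper": 0.0}]'

```text
t: 12.9
eef_pos: [550.0, -3.7, 224.8]
tcp_rot: [-1.571, -0.0, -1.6]
ft_force: [0.9, 0.4, -0.2]
opening: 0.165
```

Emit:
jog_arm --series '[{"dx": 0.0,"dy": 0.0,"dz": 0.0,"rx": 0.0,"ry": 0.0,"rz": 0.0,"gripper": 0.0},{"dx": 0.0,"dy": 0.0,"dz": 0.0,"rx": 0.0,"ry": 0.0,"rz": 0.0,"gripper": 0.0}]'

```text
t: 13.1
eef_pos: [550.3, -3.4, 224.9]
tcp_rot: [-1.571, -0.0, -1.6]
ft_force: [0.2, -1.0, -0.5]
opening: 0.168
```

Correct by (+1.0, +3.7), then look before entering.

Emit:
jog_arm --series '[{"dx": 0.001,"dy": 0.0037,"dz": -0.02,"rx": 0.0,"ry": 0.0,"rz": 0.0,"gripper": 0.0},{"dx": 0.0,"dy": 0.0,"dz": -0.014,"rx": 0.0,"ry": 0.0,"rz": 0.0,"gripper": 0.0},{"dx": 0.0,"dy": 0.0,"dz": 0.0,"rx": 0.0,"ry": 0.0,"rz": 0.0,"gripper": 0.0},{"dx": 0.0,"dy": 0.0,"dz": 0.0,"rx": 0.0,"ry": 0.0,"rz": 0.0,"gripper": 0.0}]'

```text
t: 13.5
eef_pos: [551.5, 0.7, 191.1]
tcp_rot: [-1.571, -0.0, -1.599]
ft_force: [-0.6, 0.4, -0.5]
opening: 0.167
```

```bash
python3 - <<'E'
from h import *
np.set_printoptions(precision=1,suppress=True)
im=env.read_camera("side")[:,:,::-1]; crop("side",230,180,70,70,8,"pics/s7.png",im)
s=env.state();p=s["eef_pos"];print(p,s["ft_force"],s["opening"])
print("tip pred crop px",(proj("side",p-[0,0,104.8])-[230,180])*8+3.5,"hole",(proj("side",[551.4,0.3,80])-[230,180])*8+3.5)
E
```

```text
[551.7   0.7 191.4] [-0.2  0.1 -0.2] 0.16721526842586548
tip pred crop px [279.5 366. ] hole [279.1 386.3]
```

View pics/s7.png

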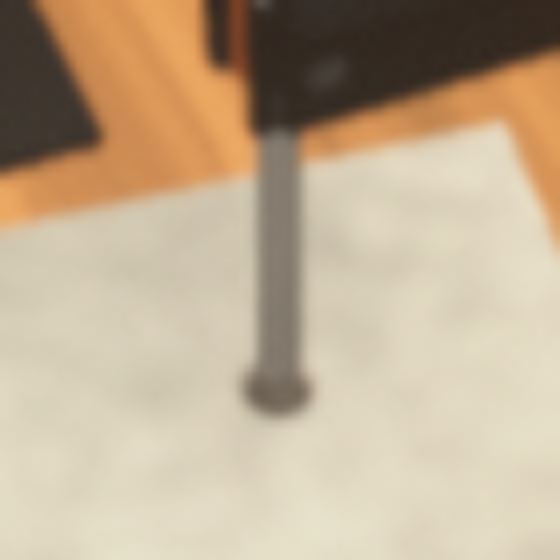

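Emit:
jog_arm --series '[{"dx": 0.0,"dy": 0.0,"dz": -0.008,"rx": 0.0,"ry": 0.0,"rz": 0.0,"gripper": 0.0},{"dx": 0.0,"dy": 0.0,"dz": -0.008,"rx": 0.0,"ry": 0.0,"rz": 0.0,"gripper": 0.0},{"dx": 0.0,"dy": 0.0,"dz": -0.009,"rx": 0.0,"ry": 0.0,"rz": 0.0,"gripper": 0.0},{"dx": 0.0,"dy": 0.0,"dz": -0.008,"rx": 0.0,"ry": 0.0,"rz": 0.0,"gripper": 0.0},{"dx": 0.0,"dy": 0.0,"dz": 0.0,"rx": 0.0,"ry": 0.0,"rz": 0.0,"gripper": 0.0},{"dx": 0.0,"dy": 0.0,"dz": 0.0,"rx": 0.0,"ry": 0.0,"rz": 0.0,"gripper": 0.0}]'

```text
t: 14.15
eef_pos: [551.4, 1.0, 157.6]
tcp_rot: [-1.571, -0.0, -1.599]
ft_force: [-0.0, 0.9, 0.0]
opening: 0.164
```

Emit:
jog_arm --series '[{"dx": 0.0,"dy": 0.0,"dz": -0.002,"rx": 0.0,"ry": 0.0,"rz": 0.0,"gripper": 0.0},{"dx": 0.0,"dy": 0.0,"dz": -0.002,"rx": 0.0,"ry": 0.0,"rz": 0.0,"gripper": 0.0},{"dx": 0.0,"dy": 0.0,"dz": 0.0,"rx": 0.0,"ry": 0.0,"rz": 0.0,"gripper": 0.0},{"dx": 0.0,"dy": 0.0,"dz": 0.0,"rx": 0.0,"ry": 0.0,"rz": 0.0,"gripper": 0.0}]'

```text
t: 14.55
eef_pos: [551.5, 1.0, 153.9]
tcp_rot: [-1.571, -0.0, -1.599]
ft_force: [-0.5, -0.5, -0.2]
opening: 0.169
```

Emit:
jog_arm --series '[{"dx": 0.0,"dy": 0.0,"dz": -0.002,"rx": 0.0,"ry": 0.0,"rz": 0.0,"gripper": 0.0},{"dx": 0.0,"dy": 0.0,"dz": -0.002,"rx": 0.0,"ry": 0.0,"rz": 0.0,"gripper": 0.0},{"dx": 0.0,"dy": 0.0,"dz": 0.0,"rx": 0.0,"ry": 0.0,"rz": 0.0,"gripper": 0.0},{"dx": 0.0,"dy": 0.0,"dz": 0.0,"rx": 0.0,"ry": 0.0,"rz": 0.0,"gripper": 0.0}]'

```text
t: 14.95
eef_pos: [551.4, 1.0, 149.7]
tcp_rot: [-1.571, -0.0, -1.599]
ft_force: [0.3, 0.0, -1.1]
opening: 0.166
```

Emit:
jog_arm --series '[{"dx": 0.0,"dy": 0.0,"dz": -0.004,"rx": 0.0,"ry": 0.0,"rz": 0.0,"gripper": 0.0},{"dx": 0.0,"dy": 0.0,"dz": -0.003,"rx": 0.0,"ry": 0.0,"rz": 0.0,"gripper": 0.0},{"dx": 0.0,"dy": 0.0,"dz": -0.002,"rx": 0.0,"ry": 0.0,"rz": 0.0,"gripper": 0.0},{"dx": 0.0,"dy": 0.0,"dz": -0.002,"rx": 0.0,"ry": 0.0,"rz": 0.0,"gripper": 0.0},{"dx": 0.0,"dy": 0.0,"dz": 0.0,"rx": 0.0,"ry": 0.0,"rz": 0.0,"gripper": 0.0},{"dx": 0.0,"dy": 0.0,"dz": 0.0,"rx": 0.0,"ry": 0.0,"rz": 0.0,"gripper": 0.0}]'

```text
t: 15.55
eef_pos: [551.5, 0.9, 138.8]
tcp_rot: [-1.571, -0.0, -1.599]
ft_force: [-0.2, -0.5, -0.6]
opening: 0.165
```

Emit:
jog_arm --series '[{"dx": 0.0,"dy": 0.0,"dz": -0.002,"rx": 0.0,"ry": 0.0,"rz": 0.0,"gripper": 0.0},{"dx": 0.0,"dy": 0.0,"dz": -0.002,"rx": 0.0,"ry": 0.0,"rz": 0.0,"gripper": 0.0},{"dx": 0.0,"dy": 0.0,"dz": 0.0,"rx": 0.0,"ry": 0.0,"rz": 0.0,"gripper": 0.0}]'

```text
t: 15.85
eef_pos: [551.3, 1.0, 134.5]
tcp_rot: [-1.571, -0.0, -1.599]
ft_force: [0.5, 0.1, -1.7]
opening: 0.167
```

Emit:
jog_arm --series '[{"dx": 0.0,"dy": 0.0,"dz": -0.004,"rx": 0.0,"ry": 0.0,"rz": 0.0,"gripper": 0.0},{"dx": 0.0,"dy": 0.0,"dz": -0.003,"rx": 0.0,"ry": 0.0,"rz": 0.0,"gripper": 0.0},{"dx": 0.0,"dy": 0.0,"dz": -0.0015,"rx": 0.0,"ry": 0.0,"rz": 0.0,"gripper": 0.0},{"dx": 0.0,"dy": 0.0,"dz": -0.001,"rx": 0.0,"ry": 0.0,"rz": 0.0,"gripper": 0.0},{"dx": 0.0,"dy": 0.0,"dz": 0.0,"rx": 0.0,"ry": 0.0,"rz": 0.0,"gripper": 0.0}]'

```text
t: 16.35
eef_pos: [551.4, 1.0, 125.1]
tcp_rot: [-1.571, -0.0, -1.599]
ft_force: [-0.1, -0.9, -0.7]
opening: 0.169
```

Emit:
jog_arm --series '[{"dx": 0.0,"dy": 0.0,"dz": -0.001,"rx": 0.0,"ry": 0.0,"rz": 0.0,"gripper": 0.0},{"dx": 0.0,"dy": 0.0,"dz": 0.0,"rx": 0.0,"ry": 0.0,"rz": 0.0,"gripper": 0.0}]'

```text
t: 16.55
eef_pos: [551.6, 0.9, 124.6]
tcp_rot: [-1.57, -0.0, -1.599]
ft_force: [-0.5, -0.0, 3.7]
opening: 0.167
```

Emit:
jog_arm --series '[{"dx": 0.0,"dy": 0.0,"dz": 0.02,"rx": 0.0,"ry": 0.0,"rz": 0.0,"gripper": 0.0},{"dx": 0.0,"dy": 0.0,"dz": 0.028,"rx": 0.0,"ry": 0.0,"rz": 0.0,"gripper": 0.0},{"dx": 0.0,"dy": 0.0,"dz": 0.028,"rx": 0.0,"ry": 0.0,"rz": 0.0,"gripper": 0.0},{"dx": 0.0,"dy": 0.0,"dz": 0.02,"rx": 0.0,"ry": 0.0,"rz": 0.0,"gripper": 0.0},{"dx": -0.012,"dy": -0.025,"dz": 0.0,"rx": 0.0,"ry": 0.0,"rz": 0.0,"gripper": 0.0},{"dx": -0.017,"dy": -0.034,"dz": 0.0,"rx": 0.0,"ry": 0.0,"rz": 0.0,"gripper": 0.0},{"dx": -0.017,"dy": -0.034,"dz": 0.0,"rx": 0.0,"ry": 0.0,"rz": 0.0,"gripper": 0.0},{"dx": -0.017,"dy": -0.034,"dz": 0.0,"rx": 0.0,"ry": 0.0,"rz": 0.0,"gripper": 0.0},{"dx": -0.017,"dy": -0.034,"dz": 0.0,"rx": 0.0,"ry": 0.0,"rz": 0.0,"gripper": 0.0},{"dx": -0.017,"dy": -0.034,"dz": 0.0,"rx": 0.0,"ry": 0.0,"rz": 0.0,"gripper": 0.0},{"dx": -0.017,"dy": -0.034,"dz": 0.0,"rx": 0.0,"ry": 0.0,"rz": 0.0,"gripper": 0.0},{"dx": -0.012,"dy": -0.022,"dz": 0.0,"rx": 0.0,"ry": 0.0,"rz": 0.0,"gripper": 0.0}]'

```text
t: 17.75
eef_pos: [424.4, -251.9, 220.3]
tcp_rot: [-1.571, -0.0, -1.6]
ft_force: [0.0, 0.3, -1.0]
opening: 0.168
```

Emit:
jog_arm --series '[{"dx": -0.007,"dy": -0.012,"dz": 0.0,"rx": 0.0,"ry": 0.0,"rz": 0.0,"gripper": 0.0},{"dx": 0.0,"dy": 0.0,"dz": 0.0,"rx": 0.0,"ry": 0.0,"rz": 0.0,"gripper": 0.0},{"dx": 0.0,"dy": 0.0,"dz": 0.0,"rx": 0.0,"ry": 0.0,"rz": 0.0,"gripper": 0.0},{"dx": 0.0,"dy": 0.0,"dz": 0.0,"rx": 0.0,"ry": 0.0,"rz": 0.0,"gripper": 0.0},{"dx": 0.0,"dy": 0.0,"dz": 0.0,"rx": 0.0,"ry": 0.0,"rz": 0.0,"gripper": 0.0}]'

```text
t: 18.25
eef_pos: [418.9, -261.2, 220.3]
tcp_rot: [-1.571, -0.0, -1.597]
ft_force: [-0.2, -0.1, 0.0]
opening: 0.163
```

Emit:
jog_arm --series '[{"dx": -0.0005,"dy": -0.0013,"dz": -0.02,"rx": 0.0,"ry": 0.0,"rz": 0.0,"gripper": 0.0},{"dx": 0.0,"dy": 0.0,"dz": -0.02,"rx": 0.0,"ry": 0.0,"rz": 0.0,"gripper": 0.0},{"dx": 0.0,"dy": 0.0,"dz": -0.018,"rx": 0.0,"ry": 0.0,"rz": 0.0,"gripper": 0.0},{"dx": 0.0,"dy": 0.0,"dz": 0.0,"rx": 0.0,"ry": 0.0,"rz": 0.0,"gripper": 0.0},{"dx": 0.0,"dy": 0.0,"dz": 0.0,"rx": 0.0,"ry": 0.0,"rz": 0.0,"gripper": 0.0}]'

```text
t: 18.75
eef_pos: [418.3, -263.0, 162.6]
tcp_rot: [-1.571, 0.0, -1.598]
ft_force: [0.9, 0.1, -0.4]
opening: 0.167
```

```bash
python3 - <<'E'
from h import *
np.set_printoptions(precision=1,suppress=True)
im=env.read_camera("side")[:,:,::-1]; crop("side",200,320,100,100,6,"pics/s8.png",im)
s=env.state();p=s["eef_pos"];print(p,s["ft_force"],s["opening"])
print("tip pred crop px",(proj("side",p-[0,0,104.8])-[200,320])*6+2.5,"hole",(proj("side",[418.2,-262.4,45])-[200,320])*6+2.5)
E
```

```text
[ 418.4 -263.3  163. ] [ 0.1  0.2 -0.6] 0.16811388272222968
tip pred crop px [350.2 444.8] hole [348.6 462. ]
```

View pics/s8.png

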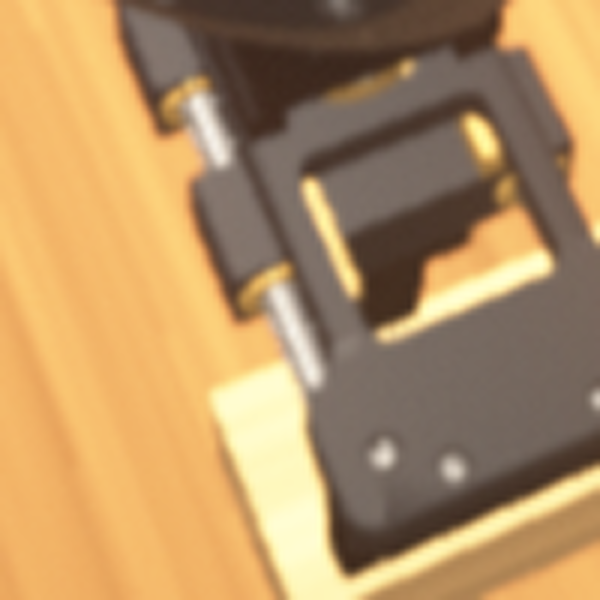

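Emit:
jog_arm --series '[{"dx": 0.0,"dy": 0.0007,"dz": -0.01,"rx": 0.0,"ry": 0.0,"rz": 0.0,"gripper": 0.0},{"dx": 0.0,"dy": 0.0,"dz": -0.005,"rx": 0.0,"ry": 0.0,"rz": 0.0,"gripper": 0.0},{"dx": 0.0,"dy": 0.0,"dz": -0.004,"rx": 0.0,"ry": 0.0,"rz": 0.0,"gripper": 0.0},{"dx": 0.0,"dy": 0.0,"dz": -0.003,"rx": 0.0,"ry": 0.0,"rz": 0.0,"gripper": 0.0},{"dx": 0.0,"dy": 0.0,"dz": 0.0,"rx": 0.0,"ry": 0.0,"rz": 0.0,"gripper": 0.0}]'

```text
t: 19.3
eef_pos: [417.8, -262.6, 139.9]
tcp_rot: [-1.571, 0.0, -1.599]
ft_force: [-0.1, -0.0, -0.6]
opening: 0.167
```

Tip is ~10 mm inside with no force; continue.

Emit:
jog_arm --series '[{"dx": 0.0003,"dy": 0.0,"dz": -0.006,"rx": 0.0,"ry": 0.0,"rz": 0.0,"gripper": 0.0},{"dx": 0.0,"dy": 0.0,"dz": -0.006,"rx": 0.0,"ry": 0.0,"rz": 0.0,"gripper": 0.0},{"dx": 0.0,"dy": 0.0,"dz": -0.005,"rx": 0.0,"ry": 0.0,"rz": 0.0,"gripper": 0.0},{"dx": 0.0,"dy": 0.0,"dz": -0.002,"rx": 0.0,"ry": 0.0,"rz": 0.0,"gripper": 0.0},{"dx": 0.0,"dy": 0.0,"dz": 0.0,"rx": 0.0,"ry": 0.0,"rz": 0.0,"gripper": 0.0}]'

```text
t: 19.8
eef_pos: [418.1, -262.6, 120.9]
tcp_rot: [-1.571, 0.0, -1.599]
ft_force: [-0.4, 0.7, -0.2]
opening: 0.171
```

Emit:
jog_arm --series '[{"dx": 0.0,"dy": 0.0,"dz": -0.0008,"rx": 0.0,"ry": 0.0,"rz": 0.0,"gripper": 0.0},{"dx": 0.0,"dy": 0.0,"dz": 0.0,"rx": 0.0,"ry": 0.0,"rz": 0.0,"gripper": 0.5},{"dx": 0.0,"dy": 0.0,"dz": 0.0,"rx": 0.0,"ry": 0.0,"rz": 0.0,"gripper": 0.5},{"dx": 0.0,"dy": 0.0,"dz": 0.0,"rx": 0.0,"ry": 0.0,"rz": 0.0,"gripper": 0.5},{"dx": 0.0,"dy": 0.0,"dz": 0.0,"rx": 0.0,"ry": 0.0,"rz": 0.0,"gripper": 0.5},{"dx": 0.0,"dy": 0.0,"dz": 0.0,"rx": 0.0,"ry": 0.0,"rz": 0.0,"gripper": 0.5},{"dx": 0.0,"dy": 0.0,"dz": 0.03,"rx": 0.0,"ry": 0.0,"rz": 0.0,"gripper": 0.5},{"dx": 0.0,"dy": 0.0,"dz": 0.03,"rx": 0.0,"ry": 0.0,"rz": 0.0,"gripper": 0.5},{"dx": 0.0,"dy": 0.0,"dz": 0.03,"rx": 0.0,"ry": 0.0,"rz": 0.0,"gripper": 0.5},{"dx": 0.0,"dy": 0.0,"dz": 0.0,"rx": 0.0,"ry": 0.0,"rz": 0.0,"gripper": 0.5},{"dx": 0.0,"dy": 0.0,"dz": 0.0,"rx": 0.0,"ry": 0.0,"rz": 0.0,"gripper": 0.5}]'

```text
t: 20.9
eef_pos: [418.2, -262.6, 210.7]
tcp_rot: [-1.57, -0.001, -1.599]
ft_force: [-0.2, 1.4, -0.9]
opening: 0.502
```

```bash
python3 - <<'E'
from h import *
im=env.read_camera("side")[:,:,::-1]; crop("side",180,240,200,180,3,"pics/s9.png",im)
im=env.read_camera("top")[:,:,::-1]; cv2.imwrite("pics/t9.png",im)
s=env.state();p=s["eef_pos"];print(p,s["ft_force"],s["opening"])
E
```

```text
[ 417.88076725 -262.36255641  209.61983697] [ 0.73564566 -0.27044565  0.06668316] 0.5002487871529838
```

View pics/s9.png

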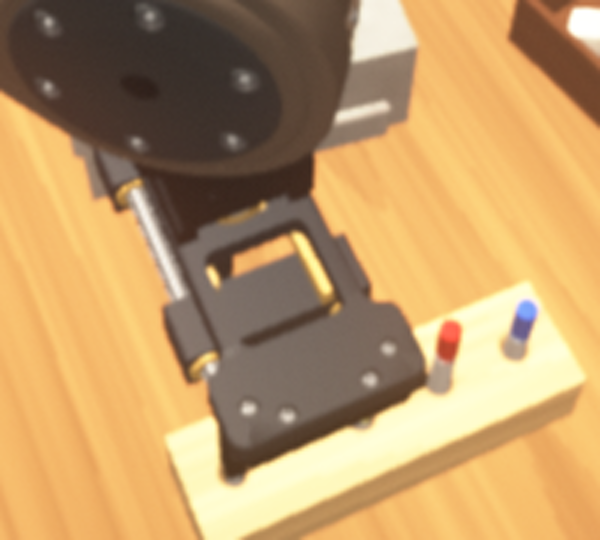

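View pics/t9.png

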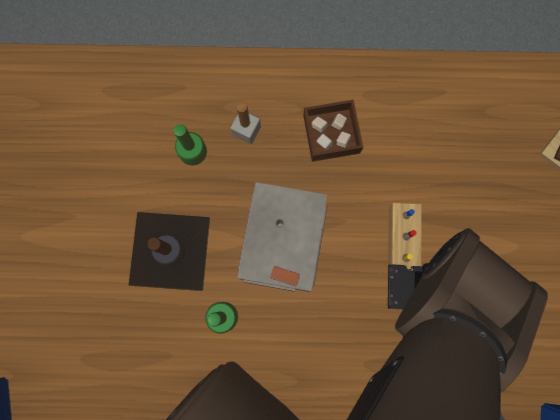

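Emit:
jog_arm --series '[{"dx": 0.025,"dy": -0.001,"dz": 0.0,"rx": 0.0,"ry": 0.0,"rz": 0.0,"gripper": 0.5},{"dx": 0.03,"dy": -0.001,"dz": 0.0,"rx": 0.0,"ry": 0.0,"rz": 0.0,"gripper": 0.5},{"dx": 0.03,"dy": -0.001,"dz": 0.0,"rx": 0.0,"ry": 0.0,"rz": 0.0,"gripper": 0.5},{"dx": 0.02,"dy": 0.0,"dz": 0.0,"rx": 0.0,"ry": 0.0,"rz": 0.0,"gripper": 0.5},{"dx": 0.01,"dy": 0.0,"dz": 0.0,"rx": 0.0,"ry": 0.0,"rz": 0.0,"gripper": 0.5},{"dx": 0.0,"dy": 0.0,"dz": 0.0,"rx": 0.0,"ry": 0.0,"rz": 0.0,"gripper": 0.5},{"dx": 0.0,"dy": 0.0,"dz": 0.0,"rx": 0.0,"ry": 0.0,"rz": 0.0,"gripper": 0.5},{"dx": 0.0,"dy": 0.0,"dz": 0.0,"rx": 0.0,"ry": 0.0,"rz": 0.0,"gripper": 0.5}]'

```text
t: 21.8
eef_pos: [532.4, -265.7, 210.4]
tcp_rot: [-1.571, 0.0, -1.599]
ft_force: [-0.2, 1.2, 0.8]
opening: 0.5
```

```bash
python3 - <<'E'
from h import *
im=env.read_camera("side")[:,:,::-1]; crop("side",200,240,200,180,3,"pics/s10.png",im)
s=env.state();p=s["eef_pos"];print(p,s["ft_force"],s["opening"])
E
```

```text
[ 532.47219296 -265.69501928  210.59835806] [0.77994625 0.16732791 0.97346883] 0.4948949792172877
```

View pics/s10.png

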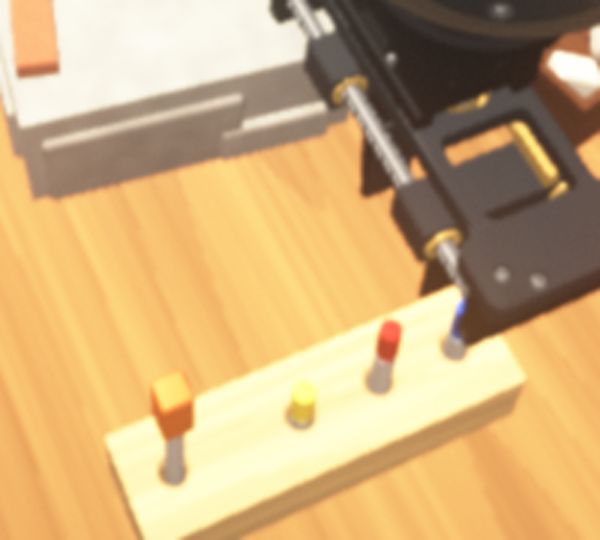

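Emit:
jog_arm --series '[{"dx": 0.0007,"dy": 0.0,"dz": -0.03,"rx": 0.0,"ry": 0.0,"rz": 0.0,"gripper": 0.5},{"dx": 0.0,"dy": 0.0,"dz": -0.03,"rx": 0.0,"ry": 0.0,"rz": 0.0,"gripper": 0.5},{"dx": 0.0,"dy": 0.0,"dz": -0.03,"rx": 0.0,"ry": 0.0,"rz": 0.0,"gripper": 0.5},{"dx": 0.0,"dy": 0.0,"dz": -0.0285,"rx": 0.0,"ry": 0.0,"rz": 0.0,"gripper": 0.5},{"dx": 0.0,"dy": 0.0,"dz": 0.0,"rx": 0.0,"ry": 0.0,"rz": 0.0,"gripper": 0.5},{"dx": 0.0,"dy": 0.0,"dz": 0.0,"rx": 0.0,"ry": 0.0,"rz": 0.0,"gripper": 0.0},{"dx": 0.0,"dy": 0.0,"dz": 0.0,"rx": 0.0,"ry": 0.0,"rz": 0.0,"gripper": 0.0},{"dx": 0.0,"dy": 0.0,"dz": 0.0,"rx": 0.0,"ry": 0.0,"rz": 0.0,"gripper": 0.0},{"dx": 0.0,"dy": 0.0,"dz": 0.0,"rx": 0.0,"ry": 0.0,"rz": 0.0,"gripper": 0.0},{"dx": 0.0,"dy": 0.0,"dz": 0.0,"rx": 0.0,"ry": 0.0,"rz": 0.0,"gripper": 0.0},{"dx": 0.0,"dy": 0.0,"dz": 0.0,"rx": 0.0,"ry": 0.0,"rz": 0.0,"gripper": 0.0},{"dx": 0.0,"dy": 0.0,"dz": 0.0,"rx": 0.0,"ry": 0.0,"rz": 0.0,"gripper": 0.0}]'

```text
t: 23.05
eef_pos: [534.2, -265.7, 92.5]
tcp_rot: [-1.57, -0.0, -1.599]
ft_force: [0.1, 0.7, 5.6]
opening: 0.12
```

Emit:
jog_arm --series '[{"dx": 0.0,"dy": 0.0,"dz": 0.01,"rx": 0.0,"ry": 0.0,"rz": 0.0,"gripper": 0.0},{"dx": 0.0,"dy": 0.0,"dz": 0.02,"rx": 0.0,"ry": 0.0,"rz": 0.0,"gripper": 0.0},{"dx": 0.0,"dy": 0.0,"dz": 0.025,"rx": 0.0,"ry": 0.0,"rz": 0.0,"gripper": 0.0},{"dx": 0.0,"dy": 0.0,"dz": 0.025,"rx": 0.0,"ry": 0.0,"rz": 0.0,"gripper": 0.0},{"dx": 0.0,"dy": 0.0,"dz": 0.025,"rx": 0.0,"ry": 0.0,"rz": 0.0,"gripper": 0.0},{"dx": 0.002,"dy": 0.02,"dz": 0.0,"rx": 0.0,"ry": 0.0,"rz": 0.0,"gripper": 0.0},{"dx": 0.002,"dy": 0.03,"dz": 0.0,"rx": 0.0,"ry": 0.0,"rz": 0.0,"gripper": 0.0},{"dx": 0.002,"dy": 0.036,"dz": 0.0,"rx": 0.0,"ry": 0.0,"rz": 0.0,"gripper": 0.0},{"dx": 0.002,"dy": 0.036,"dz": 0.0,"rx": 0.0,"ry": 0.0,"rz": 0.0,"gripper": 0.0},{"dx": 0.002,"dy": 0.036,"dz": 0.0,"rx": 0.0,"ry": 0.0,"rz": 0.0,"gripper": 0.0},{"dx": 0.002,"dy": 0.036,"dz": 0.0,"rx": 0.0,"ry": 0.0,"rz": 0.0,"gripper": 0.0},{"dx": 0.002,"dy": 0.03,"dz": 0.0,"rx": 0.0,"ry": 0.0,"rz": 0.0,"gripper": 0.0}]'

```text
t: 24.25
eef_pos: [547.7, -39.9, 197.5]
tcp_rot: [-1.571, -0.0, -1.598]
ft_force: [0.4, 0.1, -0.6]
opening: 0.122
```

Emit:
jog_arm --series '[{"dx": 0.002,"dy": 0.025,"dz": 0.0,"rx": 0.0,"ry": 0.0,"rz": 0.0,"gripper": 0.0},{"dx": 0.001,"dy": 0.017,"dz": 0.0,"rx": 0.0,"ry": 0.0,"rz": 0.0,"gripper": 0.0},{"dx": 0.0,"dy": 0.0,"dz": 0.0,"rx": 0.0,"ry": 0.0,"rz": 0.0,"gripper": 0.0},{"dx": 0.0,"dy": 0.0,"dz": 0.0,"rx": 0.0,"ry": 0.0,"rz": 0.0,"gripper": 0.0},{"dx": 0.0,"dy": 0.0,"dz": 0.0,"rx": 0.0,"ry": 0.0,"rz": 0.0,"gripper": 0.0},{"dx": 0.0,"dy": 0.0,"dz": 0.0,"rx": 0.0,"ry": 0.0,"rz": 0.0,"gripper": 0.0}]'

```text
t: 24.85
eef_pos: [550.9, -0.5, 197.1]
tcp_rot: [-1.571, -0.0, -1.6]
ft_force: [0.1, 0.3, -0.7]
opening: 0.116
```

```bash
python3 - <<'E'
from h import *
np.set_printoptions(precision=1,suppress=True)
im=env.read_camera("side")[:,:,::-1]; crop("side",220,170,80,80,7,"pics/s11.png",im); cv2.imwrite("pics/s11f.png",im)
s=env.state();p=s["eef_pos"];print(p,s["ft_force"],s["opening"])
print("foot pred crop px",(proj("side",p-[0,0,77.5])-[220,170])*7+3,"hole",(proj("side",[551.4,0.3,80])-[220,170])*7+3)
E
```

```text
[550.9  -0.4 197. ] [ 0.5 -0.4  0.2] 0.11838956309556412
foot pred crop px [313.4 311.1] hole [314.2 408. ]
```

View pics/s11.png

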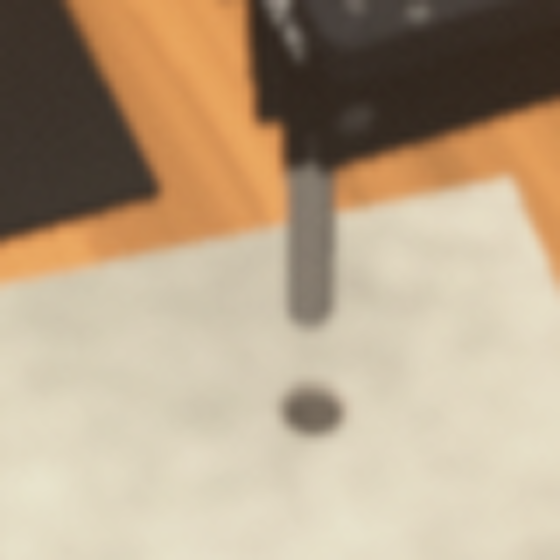

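View pics/s11f.png

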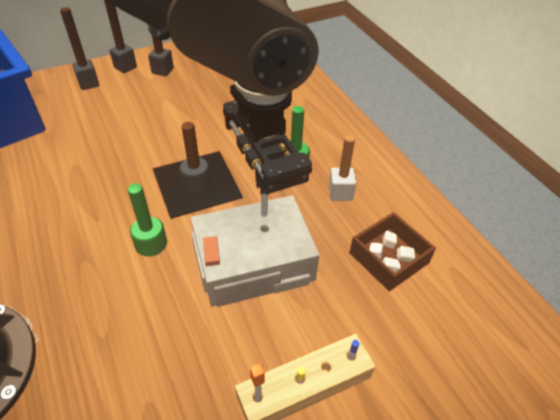

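Emit:
jog_arm --series '[{"dx": 0.0005,"dy": 0.0009,"dz": -0.02,"rx": 0.0,"ry": 0.0,"rz": 0.0,"gripper": 0.0},{"dx": 0.0,"dy": 0.0,"dz": -0.014,"rx": 0.0,"ry": 0.0,"rz": 0.0,"gripper": 0.0},{"dx": 0.0,"dy": 0.0,"dz": 0.0,"rx": 0.0,"ry": 0.0,"rz": 0.0,"gripper": 0.0},{"dx": 0.0,"dy": 0.0,"dz": -0.004,"rx": 0.0,"ry": 0.0,"rz": 0.0,"gripper": 0.0},{"dx": 0.0,"dy": 0.0,"dz": -0.004,"rx": 0.0,"ry": 0.0,"rz": 0.0,"gripper": 0.0},{"dx": 0.0,"dy": 0.0,"dz": -0.004,"rx": 0.0,"ry": 0.0,"rz": 0.0,"gripper": 0.0},{"dx": 0.0,"dy": 0.0,"dz": 0.0,"rx": 0.0,"ry": 0.0,"rz": 0.0,"gripper": 0.0}]'

```text
t: 25.6
eef_pos: [551.3, 1.2, 150.7]
tcp_rot: [-1.571, -0.0, -1.599]
ft_force: [1.0, -0.3, 0.2]
opening: 0.119
```

```bash
python3 - <<'E'
from h import *
im=env.read_camera("side")[:,:,::-1]; crop("side",220,170,80,80,7,"pics/s12.png",im)
E
```

```text
(no output)
```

View pics/s12.png

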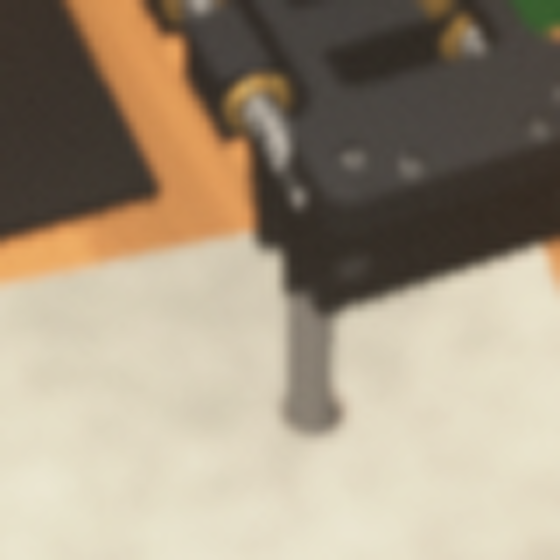

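Emit:
jog_arm --series '[{"dx": 0.0,"dy": -0.0005,"dz": -0.007,"rx": 0.0,"ry": 0.0,"rz": 0.0,"gripper": 0.0},{"dx": 0.0,"dy": 0.0,"dz": -0.008,"rx": 0.0,"ry": 0.0,"rz": 0.0,"gripper": 0.0},{"dx": 0.0,"dy": 0.0,"dz": -0.008,"rx": 0.0,"ry": 0.0,"rz": 0.0,"gripper": 0.0},{"dx": 0.0,"dy": 0.0,"dz": -0.008,"rx": 0.0,"ry": 0.0,"rz": 0.0,"gripper": 0.0},{"dx": 0.0,"dy": 0.0,"dz": -0.008,"rx": 0.0,"ry": 0.0,"rz": 0.0,"gripper": 0.0},{"dx": 0.0,"dy": 0.0,"dz": -0.006,"rx": 0.0,"ry": 0.0,"rz": 0.0,"gripper": 0.0},{"dx": 0.0,"dy": 0.0,"dz": -0.004,"rx": 0.0,"ry": 0.0,"rz": 0.0,"gripper": 0.0},{"dx": 0.0,"dy": 0.0,"dz": 0.0,"rx": 0.0,"ry": 0.0,"rz": 0.0,"gripper": 0.0}]'

```text
t: 26.45
eef_pos: [551.3, 0.8, 101.4]
tcp_rot: [-1.572, -0.0, -1.599]
ft_force: [0.6, -0.4, -0.4]
opening: 0.119
```

Emit:
jog_arm --series '[{"dx": 0.0,"dy": 0.0,"dz": -0.002,"rx": 0.0,"ry": 0.0,"rz": 0.0,"gripper": 0.0},{"dx": 0.0,"dy": 0.0,"dz": -0.001,"rx": 0.0,"ry": 0.0,"rz": 0.0,"gripper": 0.0},{"dx": 0.0,"dy": 0.0,"dz": 0.0,"rx": 0.0,"ry": 0.0,"rz": 0.0,"gripper": 0.0},{"dx": 0.0,"dy": 0.0,"dz": -0.0005,"rx": 0.0,"ry": 0.0,"rz": 0.0,"gripper": 0.0},{"dx": 0.0,"dy": 0.0,"dz": 0.0,"rx": 0.0,"ry": 0.0,"rz": 0.0,"gripper": 0.0}]'

```text
t: 26.95
eef_pos: [551.5, 0.7, 98.6]
tcp_rot: [-1.571, -0.0, -1.599]
ft_force: [0.8, 0.4, -0.9]
opening: 0.12
```

Within ~1 mm of the bottom; release and retreat.

Emit:
jog_arm --series '[{"dx": 0.0,"dy": 0.0,"dz": -0.0008,"rx": 0.0,"ry": 0.0,"rz": 0.0,"gripper": 0.0},{"dx": 0.0,"dy": 0.0,"dz": 0.0,"rx": 0.0,"ry": 0.0,"rz": 0.0,"gripper": 0.5},{"dx": 0.0,"dy": 0.0,"dz": 0.0,"rx": 0.0,"ry": 0.0,"rz": 0.0,"gripper": 0.5},{"dx": 0.0,"dy": 0.0,"dz": 0.0,"rx": 0.0,"ry": 0.0,"rz": 0.0,"gripper": 0.5},{"dx": 0.0,"dy": 0.0,"dz": 0.0,"rx": 0.0,"ry": 0.0,"rz": 0.0,"gripper": 0.5},{"dx": 0.0,"dy": 0.0,"dz": 0.0,"rx": 0.0,"ry": 0.0,"rz": 0.0,"gripper": 0.5},{"dx": 0.0,"dy": 0.0,"dz": 0.03,"rx": 0.0,"ry": 0.0,"rz": 0.0,"gripper": 0.5},{"dx": 0.0,"dy": 0.0,"dz": 0.035,"rx": 0.0,"ry": 0.0,"rz": 0.0,"gripper": 0.5},{"dx": 0.0,"dy": 0.0,"dz": 0.035,"rx": 0.0,"ry": 0.0,"rz": 0.0,"gripper": 0.5},{"dx": 0.0,"dy": 0.0,"dz": 0.035,"rx": 0.0,"ry": 0.0,"rz": 0.0,"gripper": 0.5},{"dx": 0.0,"dy": 0.0,"dz": 0.0,"rx": 0.0,"ry": 0.0,"rz": 0.0,"gripper": 0.5},{"dx": 0.0,"dy": 0.0,"dz": 0.0,"rx": 0.0,"ry": 0.0,"rz": 0.0,"gripper": 0.5}]'

```text
t: 28.15
eef_pos: [551.4, 0.8, 233.1]
tcp_rot: [-1.57, -0.0, -1.599]
ft_force: [0.4, 0.1, -2.1]
opening: 0.501
```

```bash
python3 - <<'E'
from h import *
im=env.read_camera("side")[:,:,::-1]; cv2.imwrite("pics/s13f.png",im); crop("side",220,170,80,80,7,"pics/s13.png",im)
for z in(110,115,105): print(z,(proj("side",[551.4,0.3,z])-[220,170])*7+3)
s=env.state();print(s["eef_pos"],s["qvel"].round(3))
E
```

```text
110 [313.95472671 333.12430942]
115 [313.92057453 320.26247893]
105 [313.98858095 345.87393512]
[551.05061055   0.80527017 232.14389418] [-0.002  0.02   0.01  -0.001 -0.001  0.   ]
```

View pics/s13.png

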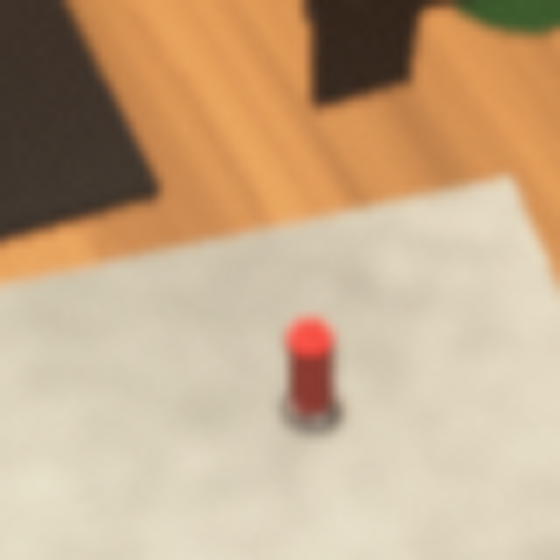

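View pics/s13f.png

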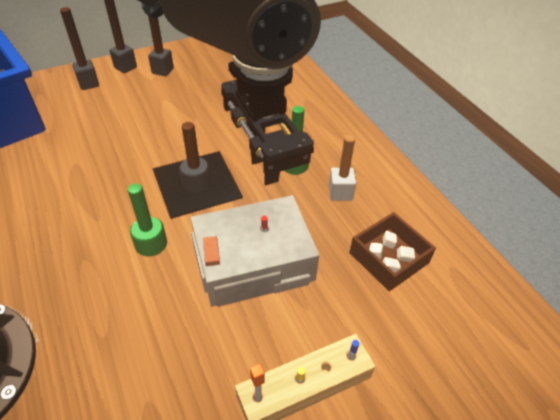

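```bash
python3 - <<'E'
from cell import env
print(env.job_done())
E
```

```text
the job is handed in; nothing more can be done
None
```

The job is handed in at about 28 s of the 72 s allowed, with every step carried out.

- **Mallet:** I lifted it off the hole and stood it upright near the middle of the black mat.
- **Sounding:** With the rod in the hole I felt no contact at 30 or 45 mm, then contact (3.7 N) at a tip depth of about 60 mm. The hole is therefore 60 mm deep.
- **Rod:** It went back into its own rack hole without force. The side view shows it upright, with the orange head at its original place.
- **Dowel:** I stood the long (red) dowel in the hole. The last picture shows its top about 29 to 30 mm above the stone. I released it about 0.5 mm or less short of the bottom, going by the measured position, so it settled by its own weight and I felt no bottom contact.

In the last view the yellow and blue dowels are in the rack. The hammer, chip box and whetstone look unmoved, and the gripper is clear of everything.

One check disagreed slightly: the stone's corners and the hole itself gave hole centres about 1 mm apart, within the clearance. A look at the rod just before it went back into the rack was blocked by the gripper, so I lowered it by force reading.

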